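Change over the board-drying oven

TASK

Change over the drying oven: move the finished green boards from its tray into the blue bin, lay all the waiting blue amplifier boards flat on the tray, and slide the loaded tray into the oven until its front panel is shut flush against the oven's face. Then start the drying programme by turning the selector knob on the oven's roof from the white dot to the green dot. Leave the other things on the bench where they are.

Things in the scene. Friction and masses are not known exactly. Their poses are not given: they have to be found in the camera images.
- oven: White bench drying oven, fixed, 365 mm wide, 205 mm deep, 165 mm high. Origin at bench level in the middle of the mouth, in the plane of the front face: +x level into the chamber, +y along the face, z up. In front of it a fixed steel loading shelf from x = 0 to -240 mm, 340 mm wide, its top 40 mm above the bench, level with the chamber floor.
- oven_mouth (a point): Middle of the mouth's lower edge, at the shelf's height (40 mm above the oven's origin), axes as the oven's. The mouth is 258 mm wide and 47 mm high (40 to 87 mm above the bench), the chamber 170 mm deep.
- tray: Loose aluminium oven tray, about 0.42 kg, on the loading shelf a few cm short of the mouth, somewhat askew; it slides on the shelf. Origin under the middle of its floor; +x is the end that goes in first. 250 mm wide (y), 135 mm deep (x from -67.5 to 67.5 mm), rear corners bevelled 6 mm. Blue front panel at x = -67.5 to -75.5 mm, 276 mm wide, 54 mm high, stops against the oven's face.
- tray_floor (a point): Middle of the tray's floor, on its upper face, 4 mm above the tray's origin, axes as the tray's. The rim is 12 mm high; inside it the floor reaches y = +-121 mm (+-115 mm at the bevelled rear corners) and x = -67 to +63 mm: room for four boards side by side with their length along tray x, at a pitch of 60 mm.
- tray_handle (a point): Grip point of the tray's black handle, a straight bar out from the middle of the front panel along tray -x: 80 mm long, 14 mm thick (y), 26 mm high, from 18 to 44 mm above the tray's underside; grip it across its thickness from above. The point is on its centre line, 47.5 mm in front of the panel, at x = -123, y = 0, z = 31 mm in the tray's frame.
- tray_seat (a point): Lower middle of the front panel's inner face (tray x = -67.5 mm, z = 0); it lies in the plane of the oven's face (oven x = 0) when the tray is fully home.
- selector (a joint): Oven selector knob, radians: 0 = pointer at the white dot (off, as at the start), 0.8 = green dot (drying), 1.6 = red dot. It grows as the knob is turned clockwise seen from above. It has a soft detent at each dot, draws itself into the nearest one, takes about 0.1 N m to turn out of one, and has end stops at 0 and 1.6.
- selector_grip (a point): Grip point of the selector, on its upright axis, 37 mm above the oven's roof. The knob's bar is 46 mm long, 14 mm thick, its top 44 mm above the roof, on a disc of 24 mm radius whose top is 14 mm above the roof. The point's x axis lies along the bar and turns with it. At joint 0 the bar lies along the oven's x, its white pointer towards the loading shelf.
- bin: Fixed open blue bin for finished boards, outside 200 mm (x) by 145 mm (y), 45 mm high, walls and floor 4 mm thick. Origin at bench level under its middle. Two boards fit side by side with their length along bin y.
- amp1: Waiting amplifier board, dark blue, on the bench (three or four are present): 105 mm long (x), 52 mm wide (y), board 5 mm thick, about 0.13 kg. In its middle a grey finned heat sink 44 mm long (x), 22 mm wide (y), top 31 mm above the underside, to grip across its width; two black capacitors at each end, tops 26 mm above the underside. Origin at the centre of its underside.
- amp2: Waiting amplifier board, dark blue, on the bench (three or four are present): 105 mm long (x), 52 mm wide (y), board 5 mm thick, about 0.13 kg. In its middle a grey finned heat sink 44 mm long (x), 22 mm wide (y), top 31 mm above the underside, to grip across its width; two black capacitors at each end, tops 26 mm above the underside. Origin at the centre of its underside.
- amp3: Waiting amplifier board, dark blue, on the bench (three or four are present): 105 mm long (x), 52 mm wide (y), board 5 mm thick, about 0.13 kg. In its middle a grey finned heat sink 44 mm long (x), 22 mm wide (y), top 31 mm above the underside, to grip across its width; two black capacitors at each end, tops 26 mm above the underside. Origin at the centre of its underside.
- amp4: Waiting amplifier board, dark blue, on the bench (three or four are present): 105 mm long (x), 52 mm wide (y), board 5 mm thick, about 0.13 kg. In its middle a grey finned heat sink 44 mm long (x), 22 mm wide (y), top 31 mm above the underside, to grip across its width; two black capacitors at each end, tops 26 mm above the underside. Origin at the centre of its underside.
- pre1: Finished preamplifier board, green, on the tray (one or two are present): 105 mm long (x), 52 mm wide (y), board 5 mm thick, about 0.13 kg. In its middle a brass-coloured screening can 44 mm long (x), 22 mm wide (y), top 31 mm above the underside, to grip across its width; lower white and orange connectors at the ends. Origin at the centre of its underside.
- pre2: Finished preamplifier board, green, on the tray (one or two are present): 105 mm long (x), 52 mm wide (y), board 5 mm thick, about 0.13 kg. In its middle a brass-coloured screening can 44 mm long (x), 22 mm wide (y), top 31 mm above the underside, to grip across its width; lower white and orange connectors at the ends. Origin at the centre of its underside.
- meter: Bystander: yellow multimeter, 125 x 62 x 35 mm, beyond the boards. Origin at the centre of its underside.
- bare_board: Bystander: bare black board, 105 x 60 x 6 mm with a connector up to 9 mm, loose among the boards. Origin at the centre of its underside.
- driver: Bystander: screwdriver with a red handle, 190 mm long, loose on the bench beyond the boards.
- faceplate: Bystander: bright steel amplifier faceplate with holes, 120 x 60 x 5 mm, loose among the boards. Origin at the centre of its underside.
- cleaner: Bystander: white bottle with a red cap, 54 mm in diameter, 130 mm high.
- mug: Bystander: blue mug, 80 mm in diameter, 90 mm high.
Not all that is in view belongs to the job. What is shaped like the amp3 but red is not meant.

How it is judged:
By the outcome, as a careful person would: the job done as asked, in the order asked, and still so for the second after the job is handed in, with the robot touching nothing.
Of pre1, pre2 only 1 to 2 are there at a start; the rules pass over those that are not, and their reading is None.
Of amp1, amp2, amp3, amp4 only 3 to 4 are there at a start; the rules pass over those that are not, and their reading is None.
At some moment in a run one of amp1, amp2, amp3, amp4 may be knocked a few centimetres aside while the robot is not near it.
Once in a run the grip may slacken for a moment while it holds something.
It also fails if it takes over 210 s, if anything falls off the work surface, if the arm or the gripper's body presses on something with over 40 N, if the wrist force passes 120 N, or if a joint passes its speed limit or range.

ROBOT

A 6-joint arm with a two-finger parallel gripper is mounted at the origin on the work surface. World frame = base frame: x ahead of the robot, y to its left, z up, the work surface at z = 0. Lengths are in m, angles in rad, forces in N, time in s.
With the tool pointing down it reaches from about 0.3 to 0.875 m from the base axis. Payload 6.4 kg.
Tool frame: the origin (TCP) lies at the very end of the fingers, on their centre line; the grasp point (between the pads) lies 19 mm behind it; z points along the fingers, y is the line along which they close (so a half turn about z gives the same grasp; the last joint's range is limited). The gripper opens to 88 mm and grips with 3 to 60 N. Pads are 18 mm wide; open, the fingers measure 123 mm over their backs; the gripper's body (75 mm by 187 mm) begins 45 mm behind the grasp point.
Start: joints at [-1.555, 0.181, 1.607, -0, 1.354, -0.206], TCP at [0.127, -0.561, 0.239] pointing down, gripper open.
Joint ranges: [-2.99, 2.99], [-0.89, 2.07], [0.3, 2.58], [-1.14, 4.28], [0, 2.63], [-3.12, 3.12]. Speed limits (rad/s): [2.57, 2.57, 3.01, 3.14, 3.14, 3.14].

INTERFACE

Orientations are given as a rotation vector (axis times angle).
In Python, from plant import env, get_image, camera_model, workorder gives the robot as it stands.
- The arm moves only by the shell command python3 -m creep 'ROWS' [FORCE]. ROWS is JSON, a list of rows, each an object with "offset": the shift along the tool's x, y, z as a fraction of full scale, a list of three; "twist": the turn about the tool's z as a fraction of full scale; "fingers": the closure, from -1 (fully open) to 1 (shut), so that 0 is half open. In form: [{"offset": [dx, dy, dz], "twist": twist, "fingers": fingers}, ...]. A call has 1 to 12 rows; each row is the pose to reach, as a shift and turn from the pose commanded when the call began, along the tool's axes at that moment; what a row does not reach only later rows make up. Full scale, the value 1, is 0.4 m for a shift and 60 degrees for a turn. A row lasts 1/12 s, in which the tool goes at most 41.7 mm and 7.16 degrees, less where a joint would pass 70% of its speed; a pose out of reach is approached as far as the arm can. A call with a number of a shift or a turn outside -1 to 1 is refused whole. A call with a gripper value outside its range is refused whole. The fingers move at their own pace and stop on an object; FORCE is the grip in N (left out, the last holds). Time passes only in rows, so rows that repeat a pose let the fingers close. It gives the time, the measured TCP pose, the force, the opening and the grip force at its end, in the units of the state.
- env.read_state(): the state, without advancing time (a new reading comes with each control period).
- get_image(name): name is "scene" or "top" or "wrist"; returns (picture, depth): 400x640x3 uint8, red, green, blue; 400x640 float32, m along the optical axis (not along the pixel's ray), 0 where there is no reading.
- camera_model(name): a dict with "mtx" (3x3 intrinsics, pixels), "world_from_camera" (4x4, takes a point from camera to world coordinates). Camera axes: x right, y up, looking along -z (the intrinsics and any distortion apply to the point x, -y, -z); pixel columns grow to the right and rows downward; lengths in m; the calibration is good to about 2 mm. A picture is of the moment at which its call begins: read the wrist's pose just before it. camera_model takes no time and is no camera call; for the wrist camera it gives the pose at the moment of the call.
- workorder.hand_in(): hands the job in; it is judged then, once.
The state is a dict: "time": time; "joint_pos": joint angles; "joint_velocities": joint speeds; "tau": joint torques, N m; "ee_pos": TCP position; "tool_rot": TCP orientation; "wrist_force": force on the tool from outside, world axes, zero at the start; "moment": the same for the moment, N m; "grip_width": finger opening in m; "grip_force": force on a finger pad.
Only numpy, scipy, OpenCV 4.12 (cv2) and the standard library are available. Lean on these libraries where they do the work, as an engineer would, in place of code of your own. Each camera call takes 0.05 s, during which the arm holds its last target. There are 200 camera calls.

## Working session

There is one attempt and no reset: what is moved stays moved. The work goes in short steps, Python scripts to look and compute and a shell command to move; the robot and the scene stay as the last step left them, time stands still between calls to the robot, and variables do not carry over. Pictures are saved under pics/ and viewed, at most 17 in all, crops included, and the job is handed in when it is done.

```bash
mkdir -p pics; ls
cat > h.py <<'E'
import numpy as np, cv2
from plant import env, get_image, camera_model, workorder
from scipy.spatial.transform import Rotation as R
def ray(cm,u,v):
    K=np.array(cm["mtx"]);T=np.array(cm["world_from_camera"])
    d=np.array([(u-K[0,2])/K[0,0],-(v-K[1,2])/K[1,1],-1.])
    return T[:3,3],T[:3,:3]@d
def onplane(cm,u,v,z):
    o,d=ray(cm,u,v);return o+d*(z-o[2])/d[2]
def cloud(cm,dep):
    K=np.array(cm["mtx"]);T=np.array(cm["world_from_camera"])
    v,u=np.mgrid[:dep.shape[0],:dep.shape[1]]
    p=np.stack([(u-K[0,2])/K[0,0]*dep,-(v-K[1,2])/K[1,1]*dep,-dep],-1)
    return p@T[:3,:3].T+T[:3,3]
E
python3 - <<'E'
from h import *
print(env.read_state())
for n in("top","scene"):
    cm=camera_model(n);im,d=get_image(n);np.savez(n+"0.npz",im=im,d=d,**{k:np.array(v) for k,v in cm.items()})
    print(n,cm); cv2.imwrite(f"pics/{n}0.png",im[:,:,::-1])
E
```

```text
pics
{'time': 0.0, 'joint_pos': array([-1.55531981e+00,  1.81521133e-01,  1.60796060e+00,  1.04688999e-05,
        1.35380967e+00, -2.06289059e-01]), 'joint_velocities': array([ 0.00045614,  0.00080678, -0.00039324,  0.00055572,  0.00053899,
        0.00013129]), 'tau': array([-5.52534184e-04, -4.33868015e+01, -3.41853762e+01,  7.02019525e-02,
        3.84398759e-02, -1.39161598e-04]), 'ee_pos': array([ 0.12649078, -0.56038437,  0.23784425]), 'tool_rot': array([-3.12062021e+00, -3.47444614e-01, -2.70032926e-04]), 'wrist_force': array([ 0.14956813,  0.31734081, -0.13027089]), 'moment': array([-0.02720635,  0.00161632, -0.0118718 ]), 'grip_force': 0.0, 'grip_width': 0.08799228996264032}
top {'mtx': array([[517.82682169,   0.        , 317.10714569],
       [  0.        , 517.82682169, 206.3309628 ],
       [  0.        ,   0.        ,   1.        ]]), 'world_from_camera': array([[-0.02072354,  0.99878379, -0.04473788,  0.38202371],
       [-0.9996912 , -0.02008709,  0.01462942,  0.00447421],
       [ 0.01371297,  0.04502724,  0.99889164,  1.72533334],
       [ 0.        ,  0.        ,  0.        ,  1.        ]])}
scene {'mtx': array([[397.29261815,   0.        , 310.49984768],
       [  0.        , 397.29261815, 198.65531485],
       [  0.        ,   0.        ,   1.        ]]), 'world_from_camera': array([[-0.56586895, -0.60567158,  0.55942315,  1.17161333],
       [ 0.82446939, -0.41030371,  0.38974491,  0.48597038],
       [-0.00652402,  0.68177181,  0.73153581,  1.05306709],
       [ 0.        ,  0.        ,  0.        ,  1.        ]])}
```

View pics/top0.png

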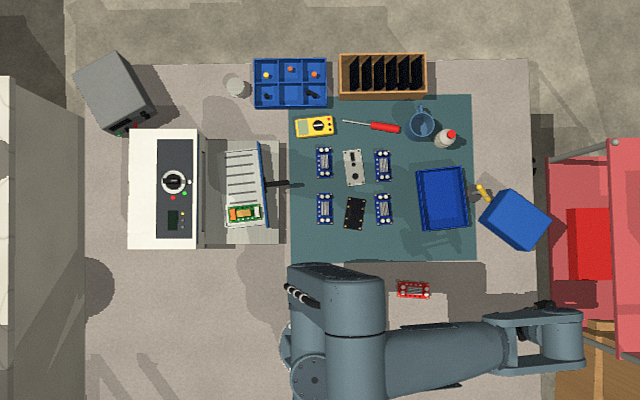

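View pics/scene0.png

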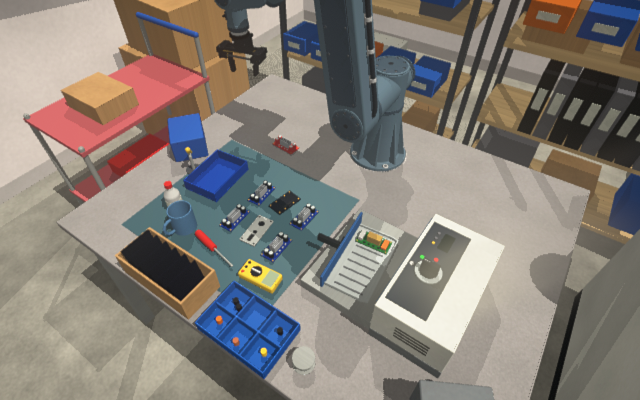

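The top view shows:

| Item | Pixel |
|---|---|
| Four amp boards | (324,162), (383,165), (324,208), (383,208) |
| Red lookalike (not meant) | (412,290) |
| Faceplate (not meant) | (353,167) |
| Bare board (not meant) | (354,213) |
| Green board on the tray | (243,214) |
| Bin, open | (441,198) |
| Closed blue box (not the bin) | (515,220) |
| Organizer (not the bin) | (290,83) |
| Knob | (174,182) |

The oven mouth faces right (world -y).

Run:
```python
from h import *
z=np.load("top0.npz");im=z["im"];d=z["d"];cm=dict(mtx=z["mtx"],world_from_camera=z["world_from_camera"])
P=cloud(cm,d);hsv=cv2.cvtColor(im,cv2.COLOR_RGB2HSV)
def sh(name,m,x0,y0,x1,y1,zz,n=1,amin=30):
    mm=np.zeros_like(m,np.uint8);mm[y0:y1,x0:x1]=m[y0:y1,x0:x1]
    mm=cv2.morphologyEx(mm,cv2.MORPH_CLOSE,np.ones((5,5)))
    cs,_=cv2.findContours(mm,cv2.RETR_EXTERNAL,cv2.CHAIN_APPROX_NONE)
    for c in sorted(cs,key=cv2.contourArea)[::-1][:n]:
        if cv2.contourArea(c)<amin: continue
        w=np.array([onplane(cm,u,v,zz)[:2] for u,v in c[:,0]],np.float32)*1000
        (cx,cy),(a,b),t=cv2.minAreaRect(w)
        if a<b: a,b,t=b,a,t+90
        q=P[mm>0]; print(name,"c",round(cx),round(cy),"size",round(a),round(b),"yaw long",round((t+90)%180-90,1),"zmax",np.round(np.percentile(q[:,2],[5,50,95])*1000))
H,S,V=[hsv[...,i].astype(int) for i in range(3)]
blue=((H>105)&(H<130)&(S>150)).astype(np.uint8)
sh("amp",blue,305,140,402,230,.004,6,80)
sh("bin",blue,410,160,475,235,.045)
sh("panel",blue,255,135,275,235,.094)
gr=((H>35)&(H<85)&(S>100)).astype(np.uint8); sh("pre",gr,220,195,265,235,.049)
Z=P[...,2]
sh("roof",(Z>.15)&(Z<.18),110,120,210,260,.165)
sh("tray+",(Z>.035)&(Z<.06),200,130,275,240,.05)
sh("shelf",(Z>.03)&(Z<.08),200,130,290,250,.04)
sh("handle",(V<60)&(Z>.05)&(Z<.11),266,175,305,195,.084)
sh("knob",(Z>.196)&(Z<.23),155,165,195,200,.209)
for n,(u,v) in dict(knob=(174,182)).items(): print(n,P[v,u],Z[175:190:3,165:185:3])
for u in range(262,310,4): print(u,np.round(P[185,u]*1000),end=' ')
for nm,b in dict(white=(185,175,195,190),green=(180,188,190,198),red=(168,193,178,203)).items():
    pass
cv2.imwrite("pics/z0.png",cv2.resize(im[130:255,120:310],None,fx=4,fy=4,interpolation=cv2.INTER_CUBIC)[:,:,::-1])
```

```text
amp c 606 -46 size 104 52 yaw long 1.0 zmax [-1.  7. 30.]
amp c 451 -45 size 103 50 yaw long -1.2 zmax [-1.  7. 30.]
amp c 447 -240 size 105 52 yaw long 3.7 zmax [-1.  7. 30.]
amp c 591 -242 size 105 51 yaw long 2.8 zmax [-1.  7. 30.]
bin c 477 -427 size 200 154 yaw long 5.4 zmax [-2.  6. 44.]
panel c 528 151 size 271 7 yaw long 5.4 zmax [ 89.  95. 102.]
pre c 441 216 size 103 50 yaw long -84.8 zmax [43. 50. 59.]
roof c 514 443 size 362 210 yaw long -1.0 zmax [160. 167. 174.]
tray+ c 525 235 size 338 233 yaw long -1.0 zmax [35. 43. 62.]
shelf c 514 212 size 365 283 yaw long -0.6 zmax [35. 43. 81.]
handle c 531 110 size 77 30 yaw long -71.9 zmax [72. 84. 90.]
knob c 533 408 size 47 12 yaw long 88.9 zmax [201. 208. 214.]
knob [0.52954336 0.39934963 0.20981699] [[0.17200281 0.16754314 0.1837376  0.1789839  0.18154238 0.17351325
  0.17420872]
 [0.16844996 0.18271714 0.17591093 0.17672198 0.1822347  0.17735937
  0.17630541]
 [0.20635851 0.21255358 0.21353391 0.21091821 0.2098874  0.17952441
  0.16883003]
 [0.1696635  0.17998996 0.17790114 0.18240661 0.184053   0.18067609
  0.1726362 ]
 [0.16917179 0.1807747  0.18478339 0.18027188 0.18278029 0.16773776
  0.18033554]]
262 [526. 153.  95.] 266 [526. 141.  88.] 270 [527. 129.  82.] 274 [527. 116.  77.] 278 [526. 103.  84.] 282 [527.  91.  67.] 286 [533.  82.   1.] 290 [532.  68.   0.] 294 [532.  55.   4.] 298 [531.  41.  12.] 302 [532.  28.  -6.] 306 [531.  15.   9.]
```

View pics/z0.png

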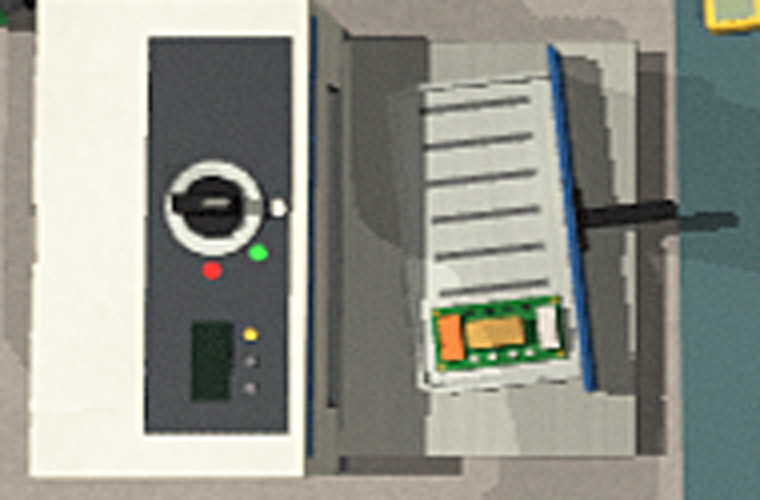

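Only one green board is present, next to the 0°-side of a tray with yaw ≈95°. The knob is at the white dot, and the tray front is about 50 mm short of the mouth. Next I write a planner that prints offsets, then move over the tray.

```bash
cat > plan.py <<'E'
# usage: plan.py 'x y z yaw' ... (mm, deg); prints offset/twist for a separate call per target, starting at the present pose
import sys; from h import *
def now():
    s=env.read_state();M=R.from_rotvec(s["tool_rot"]).as_matrix()
    return s,np.r_[s["ee_pos"]*1000,np.degrees(np.arctan2(M[1,0],M[0,0]))]
if __name__=="__main__":
    s,p=now(); print("now",np.round(p,1),"t",round(s["time"],2),"grip",round(s["grip_width"]*1e3,1),round(s["grip_force"],1),"F",np.round(s["wrist_force"],1))
    for a in sys.argv[1:]:
        q=np.array([float(v) for v in a.split()]);f=np.radians(p[3]);D=(q-p)[:3]/400
        t=(q[3]-p[3])
        print(a,"->",np.round([np.cos(f)*D[0]+np.sin(f)*D[1],np.sin(f)*D[0]-np.cos(f)*D[1],-D[2]],3).tolist(),"twist",round(-t/60,3),"rows",int(np.ceil(max(np.linalg.norm(D)*400/41.7,abs(t)/7.16))))
        p=q
E
python3 plan.py '466 -280 300 72.7' '500 100 300 95'
```

```text
now [ 126.5 -560.4  237.9   12.7] t 0.1 grip 88.0 0.0 F [ 0.1  0.7 -0.5]
466 -280 300 72.7 -> [0.982, -0.497, -0.155] twist -1.0 rows 11
500 100 300 95 -> [0.932, -0.201, -0.0] twist -0.372 rows 10
```

```bash
python3 -m creep '[{"offset":[0.98,-0.5,-0.155],"twist":-1,"fingers":0},{"offset":[0.98,-0.5,-0.155],"twist":-1,"fingers":0},{"offset":[0.98,-0.5,-0.155],"twist":-1,"fingers":0},{"offset":[0.98,-0.5,-0.155],"twist":-1,"fingers":0},{"offset":[0.98,-0.5,-0.155],"twist":-1,"fingers":0},{"offset":[0.98,-0.5,-0.155],"twist":-1,"fingers":0},{"offset":[0.98,-0.5,-0.155],"twist":-1,"fingers":0},{"offset":[0.98,-0.5,-0.155],"twist":-1,"fingers":0},{"offset":[0.98,-0.5,-0.155],"twist":-1,"fingers":0},{"offset":[0.98,-0.5,-0.155],"twist":-1,"fingers":0},{"offset":[0.98,-0.5,-0.155],"twist":-1,"fingers":0},{"offset":[0.98,-0.5,-0.155],"twist":-1,"fingers":0}]' 30; python3 plan.py '500 100 300 95'
```

```text
time: 1.1
ee_pos: [0.4682, -0.2761, 0.3014]
tool_rot: [2.525, 1.868, 0.003]
wrist_force: [0.3, 0.6, 0.0]
grip_width: 0.0441
grip_force: 0.0
now [ 468.2 -276.1  301.4   73. ] t 1.1 grip 44.1 0.0 F [0.3 0.6 0. ]
500 100 300 95 -> [0.922, -0.199, 0.004] twist -0.366 rows 10
```

```bash
python3 -m creep '[{"offset":[0.92,-0.2,0],"twist":-0.37,"fingers":0},{"offset":[0.92,-0.2,0],"twist":-0.37,"fingers":0},{"offset":[0.92,-0.2,0],"twist":-0.37,"fingers":0},{"offset":[0.92,-0.2,0],"twist":-0.37,"fingers":0},{"offset":[0.92,-0.2,0],"twist":-0.37,"fingers":0},{"offset":[0.92,-0.2,0],"twist":-0.37,"fingers":0},{"offset":[0.92,-0.2,0],"twist":-0.37,"fingers":0},{"offset":[0.92,-0.2,0],"twist":-0.37,"fingers":0},{"offset":[0.92,-0.2,0],"twist":-0.37,"fingers":0},{"offset":[0.92,-0.2,0],"twist":-0.37,"fingers":0},{"offset":[0.92,-0.2,0],"twist":-0.37,"fingers":0},{"offset":[0.92,-0.2,0],"twist":-0.37,"fingers":0}]'
python3 - <<'E'
from h import *
cm=camera_model("wrist");im,d=get_image("wrist")
np.savez("w1.npz",im=im,d=d,mtx=cm["mtx"],world_from_camera=cm["world_from_camera"])
print(env.read_state()["ee_pos"],np.round(cm["world_from_camera"],3),cm["mtx"])
cv2.imwrite("pics/w1.png",im[:,:,::-1])
E
```

```text
time: 2.1
ee_pos: [0.4976, 0.0949, 0.3002]
tool_rot: [-2.123, -2.315, 0.002]
wrist_force: [1.1, -0.7, 1.0]
grip_width: 0.0447
grip_force: 0.0
[0.49777344 0.09425974 0.3003377 ] [[ 0.996 -0.083 -0.022  0.492]
 [ 0.086  0.961  0.263  0.163]
 [-0.001 -0.264  0.964  0.445]
 [ 0.     0.     0.     1.   ]] [[343.36807171   0.         319.511059  ]
 [  0.         343.36807171 205.13943759]
 [  0.           0.           1.        ]]
```

View pics/w1.png

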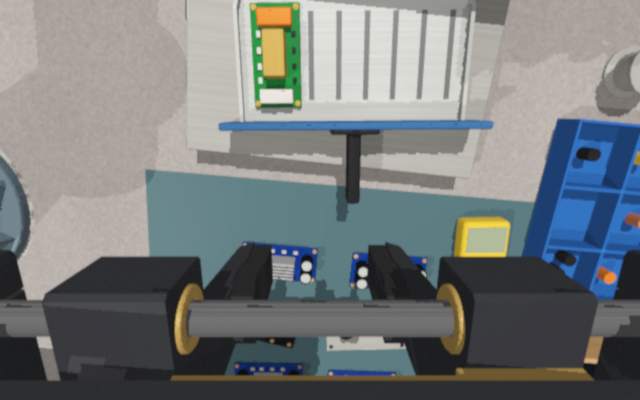

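The wrist view shows the blue panel along row 126 (cols 220–492), the handle at (352,165) and the green board at (275,55), with the rest of the tray empty. I measure these.

Run:
```python
from h import *
z=np.load("w1.npz");im=z["im"];cm=dict(mtx=z["mtx"],world_from_camera=z["world_from_camera"])
H,S,V=[x.astype(int) for x in cv2.split(cv2.cvtColor(im,cv2.COLOR_RGB2HSV))]
def rect(m,box,zz,name):
    x0,y0,x1,y1=box;mm=np.zeros(m.shape,np.uint8);mm[y0:y1,x0:x1]=m[y0:y1,x0:x1]
    mm=cv2.morphologyEx(mm,cv2.MORPH_CLOSE,np.ones((5,5)))
    c=max(cv2.findContours(mm,0,cv2.CHAIN_APPROX_NONE)[0],key=cv2.contourArea)
    w=np.array([onplane(cm,u,v,zz)[:2] for u,v in c[:,0]],np.float32)*1000
    (cx,cy),s,t=cv2.minAreaRect(w); a,b=s
    if a<b:a,b,t=b,a,t+90
    print(name,np.round([cx,cy,a,b,t],1)); return w
w=rect((H>100)&(H<130)&(S>120),(210,110,500,140),.094,"panel")
# the upper edge of panel: inner edge points
rect((V<70),(335,133,370,215),.084,"handle")
rect((H>35)&(H<85)&(S>90),(240,0,310,115),.049,"pre")
rect((H>15)&(H<30)&(S>100)&(V>120),(255,28,292,80),.075,"can")
```

```text
panel [528.7 151.8 272.3   8.5   5.3]
handle [530.3 107.2  73.7  35.1  94.9]
pre [440.7 215.  102.3  50.   95.2]
can [441.1 215.   44.4  22.6  95.4]
```

```bash
python3 plan.py '441 215 150 95.3' '441 215 52 95.3' '441 215 130 95.3' '455 -120 130 95.3' '477 -427 130 95.3' '477 -427 14 95.3'
```

```text
now [497.8  94.3 300.3  94.9] t 2.15 grip 44.2 0.0 F [-0.4 -0.7 -0.3]
441 215 150 95.3 -> [0.313, -0.116, 0.376] twist -0.007 rows 5
441 215 52 95.3 -> [0.0, 0.0, 0.245] twist -0.0 rows 3
441 215 130 95.3 -> [0.0, 0.0, -0.195] twist -0.0 rows 2
455 -120 130 95.3 -> [-0.837, -0.043, -0.0] twist -0.0 rows 9
477 -427 130 95.3 -> [-0.769, -0.016, -0.0] twist -0.0 rows 8
477 -427 14 95.3 -> [0.0, 0.0, 0.29] twist -0.0 rows 3
```

```bash
python3 -m creep '[{"offset":[0.313,-0.116,0.37],"twist":-0.007,"fingers":0},{"offset":[0.313,-0.116,0.37],"twist":-0.007,"fingers":0},{"offset":[0.313,-0.116,0.37],"twist":-0.007,"fingers":0},{"offset":[0.313,-0.116,0.37],"twist":-0.007,"fingers":0},{"offset":[0.313,-0.116,0.37],"twist":-0.007,"fingers":0},{"offset":[0.313,-0.116,0.37],"twist":-0.007,"fingers":0},{"offset":[0.313,-0.116,0.37],"twist":-0.007,"fingers":0},{"offset":[0.313,-0.116,0.37],"twist":-0.007,"fingers":0}]' >/dev/null; python3 plan.py '441 215 52 95.3' '441 215 130 95.3'
```

```text
now [442.6 214.9 153.8  95.2] t 2.82 grip 44.2 0.0 F [ 0.1 -0.1 -0.5]
441 215 52 95.3 -> [0.001, -0.004, 0.255] twist -0.001 rows 3
441 215 130 95.3 -> [0.0, 0.0, -0.195] twist -0.0 rows 2
```

```bash
python3 -m creep '[{"offset":[0,-0.004,0.1],"twist":0,"fingers":0},{"offset":[0,-0.004,0.18],"twist":0,"fingers":0},{"offset":[0,-0.004,0.23],"twist":0,"fingers":0},{"offset":[0,-0.004,0.253],"twist":0,"fingers":0},{"offset":[0,-0.004,0.253],"twist":0,"fingers":0},{"offset":[0,-0.004,0.253],"twist":0,"fingers":1},{"offset":[0,-0.004,0.253],"twist":0,"fingers":1},{"offset":[0,-0.004,0.253],"twist":0,"fingers":1},{"offset":[0,-0.004,0.253],"twist":0,"fingers":1},{"offset":[0,-0.004,0.253],"twist":0,"fingers":1},{"offset":[0,-0.004,0.253],"twist":0,"fingers":1},{"offset":[0,-0.004,0.253],"twist":0,"fingers":1}]' 35; python3 -m creep '[{"offset":[0,0,-0.1],"twist":0,"fingers":1},{"offset":[0,0,-0.2],"twist":0,"fingers":1},{"offset":[0,0,-0.2],"twist":0,"fingers":1},{"offset":[0,0,-0.2],"twist":0,"fingers":1}]'; python3 plan.py '455 -120 130 95.3' '477 -427 130 95.3' '477 -427 14 95.3'
```

```text
time: 3.82
ee_pos: [0.4408, 0.2164, 0.0532]
tool_rot: [2.114, 2.321, 0.003]
wrist_force: [-0.5, -2.1, 7.8]
grip_width: 0.022
grip_force: 35.0
time: 4.15
ee_pos: [0.4414, 0.2168, 0.1343]
tool_rot: [2.113, 2.32, 0.008]
wrist_force: [-0.5, -0.6, -2.0]
grip_width: 0.0218
grip_force: 35.0
now [441.4 216.8 134.3  95.4] t 4.15 grip 21.8 35.0 F [-0.5 -0.6 -2. ]
455 -120 130 95.3 -> [-0.842, -0.045, 0.011] twist 0.001 rows 9
477 -427 130 95.3 -> [-0.769, -0.016, -0.0] twist -0.0 rows 8
477 -427 14 95.3 -> [0.0, 0.0, 0.29] twist -0.0 rows 3
```

```bash
python3 -m creep '[{"offset":[-0.84,-0.045,0],"twist":0,"fingers":1},{"offset":[-0.84,-0.045,0],"twist":0,"fingers":1},{"offset":[-0.84,-0.045,0],"twist":0,"fingers":1},{"offset":[-0.84,-0.045,0],"twist":0,"fingers":1},{"offset":[-0.84,-0.045,0],"twist":0,"fingers":1},{"offset":[-0.84,-0.045,0],"twist":0,"fingers":1},{"offset":[-0.84,-0.045,0],"twist":0,"fingers":1},{"offset":[-0.84,-0.045,0],"twist":0,"fingers":1},{"offset":[-0.84,-0.045,0],"twist":0,"fingers":1},{"offset":[-0.84,-0.045,0],"twist":0,"fingers":1}]'; python3 -m creep '[{"offset":[-0.77,-0.016,0],"twist":0,"fingers":1},{"offset":[-0.77,-0.016,0],"twist":0,"fingers":1},{"offset":[-0.77,-0.016,0],"twist":0,"fingers":1},{"offset":[-0.77,-0.016,0],"twist":0,"fingers":1},{"offset":[-0.77,-0.016,0],"twist":0,"fingers":1},{"offset":[-0.77,-0.016,0],"twist":0,"fingers":1},{"offset":[-0.77,-0.016,0],"twist":0,"fingers":1},{"offset":[-0.77,-0.016,0],"twist":0,"fingers":1},{"offset":[-0.77,-0.016,0],"twist":0,"fingers":1},{"offset":[-0.77,-0.016,0],"twist":0,"fingers":1},{"offset":[-0.77,-0.016,0],"twist":0,"fingers":1}]'; python3 plan.py '477 -427 14 95.3'
python3 - <<'E'
from h import *
im,d=get_image("wrist");cv2.imwrite("pics/w2.png",im[:,:,::-1])
E
```

```text
time: 4.98
ee_pos: [0.4517, -0.1218, 0.1302]
tool_rot: [-2.12, -2.316, 0.001]
wrist_force: [-0.1, 0.7, -1.5]
grip_width: 0.022
grip_force: 35.0
time: 5.9
ee_pos: [0.475, -0.4244, 0.13]
tool_rot: [-2.112, -2.322, -0.002]
wrist_force: [0.2, -0.2, -1.8]
grip_width: 0.0214
grip_force: 35.0
now [ 475.  -424.4  130.    95.4] t 5.9 grip 21.4 35.0 F [ 0.2 -0.2 -1.8]
477 -427 14 95.3 -> [-0.007, 0.004, 0.29] twist 0.002 rows 3
```

View pics/w2.png

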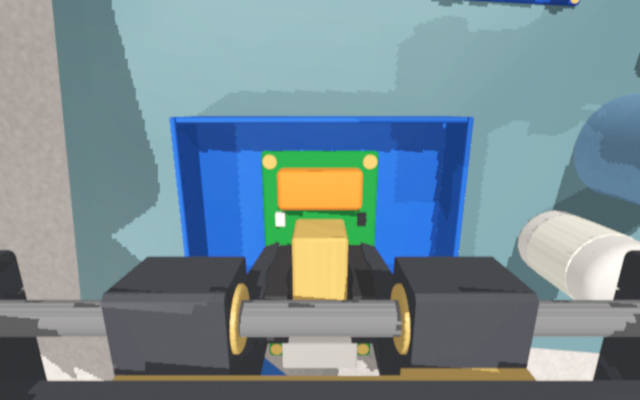

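The green board hangs centred over the bin (rim from columns 172 to 472). I lower and release it.

```bash
python3 -m creep '[{"offset":[-0.005,0.004,0.1],"twist":0,"fingers":1},{"offset":[-0.005,0.004,0.18],"twist":0,"fingers":1},{"offset":[-0.005,0.004,0.25],"twist":0,"fingers":1},{"offset":[-0.005,0.004,0.288],"twist":0,"fingers":1},{"offset":[-0.005,0.004,0.288],"twist":0,"fingers":1},{"offset":[-0.005,0.004,0.288],"twist":0,"fingers":1},{"offset":[-0.005,0.004,0.288],"twist":0,"fingers":0.3},{"offset":[-0.005,0.004,0.288],"twist":0,"fingers":0.3},{"offset":[-0.005,0.004,0.288],"twist":0,"fingers":0.3},{"offset":[-0.005,0.004,0.15],"twist":0,"fingers":0.3},{"offset":[-0.005,0.004,0],"twist":0,"fingers":0},{"offset":[-0.005,0.004,0],"twist":0,"fingers":0}]'; python3 plan.py '560 -340 250 50' '560 -120 250 3'
```

```text
time: 6.95
ee_pos: [0.4771, -0.4297, 0.1347]
tool_rot: [2.114, 2.321, -0.001]
wrist_force: [0.1, -0.4, 0.9]
grip_width: 0.0423
grip_force: 0.0
now [ 477.1 -429.7  134.7   95.3] t 6.95 grip 42.3 0.0 F [ 0.1 -0.4  0.9]
560 -340 250 50 -> [0.204, 0.227, -0.288] twist 0.755 rows 7
560 -120 250 3 -> [0.421, -0.354, -0.0] twist 0.783 rows 7
```

```bash
cat > amps.py <<'E'
from h import *
cm=camera_model("top");im,d=get_image("top")
H,S,V=[x.astype(int) for x in cv2.split(cv2.cvtColor(im,cv2.COLOR_RGB2HSV))]
m=((H>105)&(H<130)&(S>150)).astype(np.uint8)
m[:120]=0;m[250:]=0;m[:,:282]=0;m[:,410:]=0
m=cv2.morphologyEx(m,cv2.MORPH_CLOSE,np.ones((5,5)))
for c in cv2.findContours(m,0,cv2.CHAIN_APPROX_NONE)[0]:
    if cv2.contourArea(c)<60: continue
    w=np.array([onplane(cm,u,v,.004)[:2] for u,v in c[:,0]],np.float32)*1000
    (x,y),(a,b),t=cv2.minAreaRect(w)
    if a<b:a,b,t=b,a,t+90
    print("amp",np.round([x,y,a,b,(t+90)%180-90],1))
g=((H>35)&(H<85)&(S>100)).astype(np.uint8);q=np.argwhere(g[150:240,410:480])
if len(q)>20: print("green in bin",len(q),np.round(onplane(cm,*(q.mean(0)[::-1]+[410,150]),.01)*1000))
cv2.imwrite("last.png",im[:,:,::-1])
E
python3 amps.py; python3 plan.py '460 -335 200 49.5' '447 -240 100 3.7' '447 -240 8 3.7'
```

```text
amp [ 447.  -239.5  105.    51.3    4.8]
amp [451.5 -45.2 103.3  50.   -1.2]
amp [ 591.1 -241.6  104.8   52.1    3. ]
amp [606.  -46.1 104.   51.7   1. ]
green in bin 69 [ 486. -402.   10.]
now [ 479.8 -432.9  142.4   95.3] t 7.0 grip 43.6 0.0 F [ 2.7 -2.8  4.5]
460 -335 200 49.5 -> [0.248, -0.026, -0.144] twist 0.764 rows 7
447 -240 100 3.7 -> [0.159, -0.179, 0.25] twist 0.763 rows 7
447 -240 8 3.7 -> [0.0, 0.0, 0.23] twist -0.0 rows 3
```

```bash
python3 -m creep '[{"offset":[0.1,-0.01,-0.14],"twist":0.12,"fingers":0},{"offset":[0.25,-0.03,-0.14],"twist":0.77,"fingers":0},{"offset":[0.25,-0.03,-0.14],"twist":0.77,"fingers":0},{"offset":[0.25,-0.03,-0.14],"twist":0.77,"fingers":0},{"offset":[0.25,-0.03,-0.14],"twist":0.77,"fingers":0},{"offset":[0.25,-0.03,-0.14],"twist":0.77,"fingers":0},{"offset":[0.25,-0.03,-0.14],"twist":0.77,"fingers":0},{"offset":[0.25,-0.03,-0.14],"twist":0.77,"fingers":0}]' >/dev/null; python3 plan.py; python3 -m creep '[{"offset":[0.16,-0.18,0.1],"twist":0.76,"fingers":0},{"offset":[0.16,-0.18,0.2],"twist":0.76,"fingers":0},{"offset":[0.16,-0.18,0.25],"twist":0.76,"fingers":0},{"offset":[0.16,-0.18,0.25],"twist":0.76,"fingers":0},{"offset":[0.16,-0.18,0.25],"twist":0.76,"fingers":0},{"offset":[0.16,-0.18,0.25],"twist":0.76,"fingers":0},{"offset":[0.16,-0.18,0.25],"twist":0.76,"fingers":0},{"offset":[0.16,-0.18,0.25],"twist":0.76,"fingers":0},{"offset":[0.16,-0.18,0.25],"twist":0.76,"fingers":0}]'>/dev/null; python3 plan.py '447 -240 8 4'
```

```text
now [ 455.6 -330.8  188.3   49. ] t 7.67 grip 44.1 0.0 F [-0.3 -0.1  0.3]
now [ 443.  -235.4   87.8    3.7] t 8.42 grip 44.1 0.0 F [ 0.6 -0.3  0.3]
447 -240 8 4 -> [0.009, 0.012, 0.2] twist -0.005 rows 2
```

Now descend, grip, lift, and plan the carry.

```bash
python3 -m creep '[{"offset":[0.009,0.012,0.05],"twist":0,"fingers":0},{"offset":[0.009,0.012,0.12],"twist":0,"fingers":0},{"offset":[0.009,0.012,0.17],"twist":0,"fingers":0},{"offset":[0.009,0.012,0.197],"twist":0,"fingers":0},{"offset":[0.009,0.012,0.197],"twist":0,"fingers":0},{"offset":[0.009,0.012,0.197],"twist":0,"fingers":1},{"offset":[0.009,0.012,0.197],"twist":0,"fingers":1},{"offset":[0.009,0.012,0.197],"twist":0,"fingers":1},{"offset":[0.009,0.012,0.197],"twist":0,"fingers":1},{"offset":[0.009,0.012,0.197],"twist":0,"fingers":1},{"offset":[0.009,0.012,0.197],"twist":0,"fingers":1},{"offset":[0.009,0.012,0.197],"twist":0,"fingers":1}]' 35; python3 -m creep '[{"offset":[0,0,-0.1],"twist":0,"fingers":1},{"offset":[0,0,-0.2],"twist":0,"fingers":1},{"offset":[0,0,-0.3],"twist":0,"fingers":1},{"offset":[0,0,-0.3],"twist":0,"fingers":1},{"offset":[0,0,-0.3],"twist":0,"fingers":1},{"offset":[0,0,-0.3],"twist":0,"fingers":1}]'; python3 plan.py '540 0 130 50' '609 225 130 95.3'
```

```text
time: 9.42
ee_pos: [0.4475, -0.2404, 0.0099]
tool_rot: [3.139, 0.097, 0.002]
wrist_force: [-1.1, -0.4, 7.5]
grip_width: 0.0216
grip_force: 35.0
time: 9.92
ee_pos: [0.4462, -0.2393, 0.1282]
tool_rot: [-3.14, -0.097, 0.001]
wrist_force: [0.1, -0.7, -2.4]
grip_width: 0.0219
grip_force: 35.0
now [ 446.2 -239.3  128.2    3.5] t 9.92 grip 21.9 35.0 F [ 0.1 -0.7 -2.4]
540 0 130 50 -> [0.271, -0.583, -0.005] twist -0.774 rows 7
609 225 130 95.3 -> [0.542, -0.229, -0.0] twist -0.755 rows 7
```

```bash
python3 -m creep '[{"offset":[0.27,-0.583,-0.02],"twist":-0.77,"fingers":1},{"offset":[0.27,-0.583,-0.02],"twist":-0.77,"fingers":1},{"offset":[0.27,-0.583,-0.02],"twist":-0.77,"fingers":1},{"offset":[0.27,-0.583,-0.02],"twist":-0.77,"fingers":1},{"offset":[0.27,-0.583,-0.02],"twist":-0.77,"fingers":1},{"offset":[0.27,-0.583,-0.02],"twist":-0.77,"fingers":1},{"offset":[0.27,-0.583,-0.02],"twist":-0.77,"fingers":1},{"offset":[0.27,-0.583,-0.02],"twist":-0.77,"fingers":1},{"offset":[0.27,-0.583,-0.02],"twist":-0.77,"fingers":1}]'>/dev/null; python3 plan.py;  python3 -m creep '[{"offset":[0.545,-0.23,0],"twist":-0.76,"fingers":1},{"offset":[0.545,-0.23,0],"twist":-0.76,"fingers":1},{"offset":[0.545,-0.23,0],"twist":-0.76,"fingers":1},{"offset":[0.545,-0.23,0],"twist":-0.76,"fingers":1},{"offset":[0.545,-0.23,0],"twist":-0.76,"fingers":1},{"offset":[0.545,-0.23,0],"twist":-0.76,"fingers":1},{"offset":[0.545,-0.23,0],"twist":-0.76,"fingers":1},{"offset":[0.545,-0.23,0],"twist":-0.76,"fingers":1},{"offset":[0.545,-0.23,0],"twist":-0.76,"fingers":1},{"offset":[0.545,-0.23,0],"twist":-0.76,"fingers":1},{"offset":[0.545,-0.23,0],"twist":-0.76,"fingers":1}]'>/dev/null; python3 plan.py '609 225 54 95.3'
python3 - <<'E'
from h import *
im,d=get_image("wrist");cv2.imwrite("pics/w3.png",im[:,:,::-1])
E
```

```text
now [5.387e+02 3.000e-01 1.345e+02 4.970e+01] t 10.67 grip 21.8 35.0 F [-0.3 -1.  -1.8]
now [610.8 223.6 136.3  95.1] t 11.58 grip 21.9 35.0 F [-0.4 -0.3 -1.4]
609 225 54 95.3 -> [0.004, -0.004, 0.206] twist -0.003 rows 2
```

View pics/w3.png

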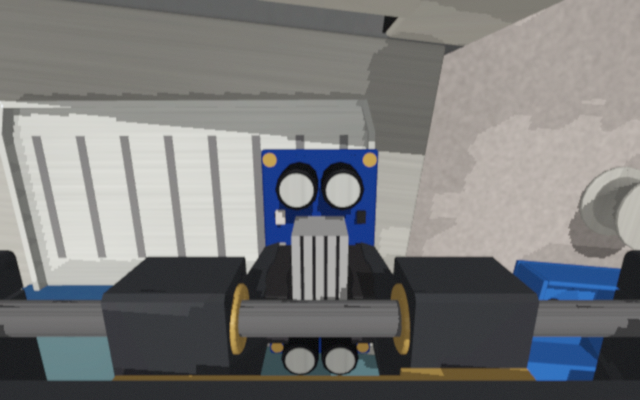

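The board is held square above the far slot, with the tray's rear-right corner at about (372,102). I check that against the plan.

```bash
python3 - <<'E'
from h import *
cm=camera_model("wrist")
for u,v in((372,102),(5,105),(376,150)): print(np.round(onplane(cm,u,v,.052)*1000))
o=np.array([521.9,222.7]);a=np.radians(95.3);x=np.array([np.cos(a),np.sin(a)]);y=np.array([-x[1],x[0]])
for t in((67.5,-121),(67.5,121),(-6,-87),(-6,-29),(-6,29),(-6,87)): print(t,np.round(o+t[0]*x+t[1]*y,1))
E
python3 plan.py '609 225 53 95.3'
```

```text
[638. 300.  52.]
[403. 277.  52.]
[645. 270.  52.]
(67.5, -121) [636.1 301.1]
(67.5, 121) [395.2 278.7]
(-6, -87) [609.1 224.8]
(-6, -29) [551.3 219.4]
(-6, 29) [493.6 214. ]
(-6, 87) [435.8 208.7]
now [610.9 223.8 136.6  95.1] t 11.63 grip 21.6 35.0 F [-0.  -0.4 -1.7]
609 225 53 95.3 -> [0.003, -0.005, 0.209] twist -0.003 rows 3
```

```bash
python3 -m creep '[{"offset":[0.003,-0.005,0.08],"twist":0,"fingers":1},{"offset":[0.003,-0.005,0.14],"twist":0,"fingers":1},{"offset":[0.003,-0.005,0.18],"twist":0,"fingers":1},{"offset":[0.003,-0.005,0.206],"twist":0,"fingers":1},{"offset":[0.003,-0.005,0.206],"twist":0,"fingers":1},{"offset":[0.003,-0.005,0.206],"twist":0,"fingers":1},{"offset":[0.003,-0.005,0.206],"twist":0,"fingers":0.35},{"offset":[0.003,-0.005,0.206],"twist":0,"fingers":0.35},{"offset":[0.003,-0.005,0.206],"twist":0,"fingers":0.35},{"offset":[0.003,-0.005,0.1],"twist":0,"fingers":0.35},{"offset":[0.003,-0.005,0],"twist":0,"fingers":0},{"offset":[0.003,-0.005,0],"twist":0,"fingers":0}]'; python3 plan.py '540 80 150 48' '606 -46 100 1'
```

```text
time: 12.63
ee_pos: [0.614, 0.2275, 0.1462]
tool_rot: [2.11, 2.316, 0.018]
wrist_force: [1.1, 0.2, 1.3]
grip_width: 0.0402
grip_force: 0.0
now [614.  227.5 146.2  95.3] t 12.63 grip 40.2 0.0 F [1.1 0.2 1.3]
540 80 150 48 -> [-0.35, -0.219, -0.01] twist 0.789 rows 7
606 -46 100 1 -> [-0.124, 0.333, 0.125] twist 0.783 rows 7
```

```bash
python3 amps.py
```

```text
amp [451.5 -45.2 103.3  50.   -1.2]
amp [ 591.1 -242.   104.8   51.3    3. ]
amp [606.  -46.2 104.1  51.6   1. ]
green in bin 205 [ 477. -422.   10.]
```

```bash
python3 -m creep '[{"offset":[-0.35,-0.21,-0.05],"twist":0.785,"fingers":0},{"offset":[-0.35,-0.21,-0.05],"twist":0.785,"fingers":0},{"offset":[-0.35,-0.21,-0.05],"twist":0.785,"fingers":0},{"offset":[-0.35,-0.21,-0.05],"twist":0.785,"fingers":0},{"offset":[-0.35,-0.21,-0.05],"twist":0.785,"fingers":0},{"offset":[-0.35,-0.21,-0.05],"twist":0.785,"fingers":0},{"offset":[-0.35,-0.21,-0.05],"twist":0.785,"fingers":0},{"offset":[-0.35,-0.21,-0.05],"twist":0.785,"fingers":0},{"offset":[-0.35,-0.21,-0.05],"twist":0.785,"fingers":0}]'>/dev/null; python3 -m creep '[{"offset":[-0.125,0.333,0.12],"twist":0.785,"fingers":0},{"offset":[-0.125,0.333,0.12],"twist":0.785,"fingers":0},{"offset":[-0.125,0.333,0.12],"twist":0.785,"fingers":0},{"offset":[-0.125,0.333,0.12],"twist":0.785,"fingers":0},{"offset":[-0.125,0.333,0.12],"twist":0.785,"fingers":0},{"offset":[-0.125,0.333,0.12],"twist":0.785,"fingers":0},{"offset":[-0.125,0.333,0.12],"twist":0.785,"fingers":0},{"offset":[-0.125,0.333,0.12],"twist":0.785,"fingers":0},{"offset":[-0.125,0.333,0.12],"twist":0.785,"fingers":0},{"offset":[-0.125,0.333,0.12],"twist":0.785,"fingers":0}]' >/dev/null; python3 plan.py '606 -46 8 1'
```

```text
now [604.1 -46.4 108.6   1.3] t 14.27 grip 44.3 0.0 F [1.2 0.  0.1]
606 -46 8 1 -> [0.005, -0.001, 0.251] twist 0.006 rows 3
```

```bash
python3 -m creep '[{"offset":[0.005,0,0.1],"twist":0,"fingers":0},{"offset":[0.005,0,0.17],"twist":0,"fingers":0},{"offset":[0.005,0,0.22],"twist":0,"fingers":0},{"offset":[0.005,0,0.248],"twist":0,"fingers":0},{"offset":[0.005,0,0.248],"twist":0,"fingers":0},{"offset":[0.005,0,0.248],"twist":0,"fingers":1},{"offset":[0.005,0,0.248],"twist":0,"fingers":1},{"offset":[0.005,0,0.248],"twist":0,"fingers":1},{"offset":[0.005,0,0.248],"twist":0,"fingers":1},{"offset":[0.005,0,0.248],"twist":0,"fingers":1},{"offset":[0.005,0,0.248],"twist":0,"fingers":1},{"offset":[0.005,0,0.248],"twist":0,"fingers":1}]' 35; python3 -m creep '[{"offset":[0,0,-0.1],"twist":0,"fingers":1},{"offset":[0,0,-0.2],"twist":0,"fingers":1},{"offset":[0,0,-0.31],"twist":0,"fingers":1},{"offset":[0,0,-0.31],"twist":0,"fingers":1},{"offset":[0,0,-0.31],"twist":0,"fingers":1},{"offset":[0,0,-0.31],"twist":0,"fingers":1}]'; python3 plan.py '565 70 132 48' '551.3 219.4 132 95.3'
```

```text
time: 15.27
ee_pos: [0.6073, -0.047, 0.0111]
tool_rot: [3.141, 0.031, 0.004]
wrist_force: [-0.9, 0.4, 6.0]
grip_width: 0.0218
grip_force: 35.0
time: 15.77
ee_pos: [0.6056, -0.0466, 0.133]
tool_rot: [-3.141, -0.031, 0.001]
wrist_force: [-0.4, -0.0, -1.9]
grip_width: 0.0218
grip_force: 35.0
now [605.6 -46.6 133.    1.1] t 15.77 grip 21.8 35.0 F [-0.4 -0.  -1.9]
565 70 132 48 -> [-0.096, -0.293, 0.003] twist -0.781 rows 7
551.3 219.4 132 95.3 -> [0.255, -0.275, -0.0] twist -0.788 rows 7
```

```bash
python3 -m creep '[{"offset":[-0.096,-0.293,0],"twist":-0.78,"fingers":1},{"offset":[-0.096,-0.293,0],"twist":-0.78,"fingers":1},{"offset":[-0.096,-0.293,0],"twist":-0.78,"fingers":1},{"offset":[-0.096,-0.293,0],"twist":-0.78,"fingers":1},{"offset":[-0.096,-0.293,0],"twist":-0.78,"fingers":1},{"offset":[-0.096,-0.293,0],"twist":-0.78,"fingers":1},{"offset":[-0.096,-0.293,0],"twist":-0.78,"fingers":1},{"offset":[-0.096,-0.293,0],"twist":-0.78,"fingers":1}]'>/dev/null; python3 -m creep '[{"offset":[0.255,-0.275,0],"twist":-0.79,"fingers":1},{"offset":[0.255,-0.275,0],"twist":-0.79,"fingers":1},{"offset":[0.255,-0.275,0],"twist":-0.79,"fingers":1},{"offset":[0.255,-0.275,0],"twist":-0.79,"fingers":1},{"offset":[0.255,-0.275,0],"twist":-0.79,"fingers":1},{"offset":[0.255,-0.275,0],"twist":-0.79,"fingers":1},{"offset":[0.255,-0.275,0],"twist":-0.79,"fingers":1},{"offset":[0.255,-0.275,0],"twist":-0.79,"fingers":1},{"offset":[0.255,-0.275,0],"twist":-0.79,"fingers":1},{"offset":[0.255,-0.275,0],"twist":-0.79,"fingers":1}]'>/dev/null; python3 plan.py '551 219.4 56 95.3'
python3 - <<'E'
from h import *
im,d=get_image("wrist");cv2.imwrite("pics/w4.png",im[:,:,::-1])
E
```

```text
now [551.6 218.8 132.4  95.1] t 17.27 grip 21.9 35.0 F [ 0.7 -0.4 -1.1]
551 219.4 56 95.3 -> [0.002, -0.001, 0.191] twist -0.003 rows 2
```

View pics/w4.png

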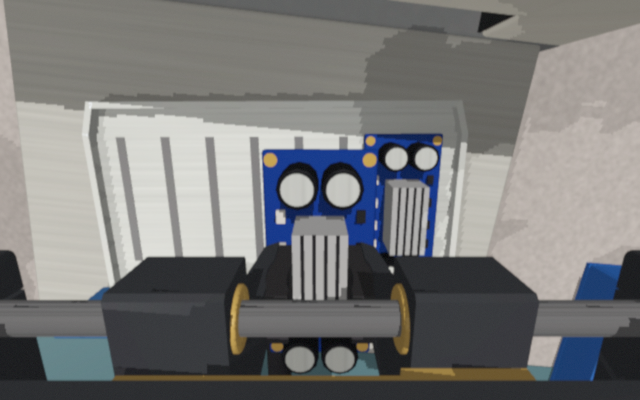

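The first amp lies flat in the right slot with clearance to the rim at column 455. The second is aligned beside it, so I place it.

```bash
python3 -m creep '[{"offset":[0.002,-0.001,0.08],"twist":0,"fingers":1},{"offset":[0.002,-0.001,0.14],"twist":0,"fingers":1},{"offset":[0.002,-0.001,0.17],"twist":0,"fingers":1},{"offset":[0.002,-0.001,0.192],"twist":0,"fingers":1},{"offset":[0.002,-0.001,0.192],"twist":0,"fingers":1},{"offset":[0.002,-0.001,0.192],"twist":0,"fingers":1},{"offset":[0.002,-0.001,0.192],"twist":0,"fingers":0.35},{"offset":[0.002,-0.001,0.192],"twist":0,"fingers":0.35},{"offset":[0.002,-0.001,0.192],"twist":0,"fingers":0.35},{"offset":[0.002,-0.001,0.1],"twist":0,"fingers":0.35},{"offset":[0.002,-0.001,0],"twist":0,"fingers":0},{"offset":[0.002,-0.001,0],"twist":0,"fingers":0}]'; python3 amps.py;python3 plan.py '540 50 150 48' '591 -242 108 3'
```

```text
time: 18.32
ee_pos: [0.5567, 0.221, 0.142]
tool_rot: [2.11, 2.317, 0.016]
wrist_force: [1.1, 0.4, 1.0]
grip_width: 0.0398
grip_force: 0.0
amp [451.5 -45.2 103.3  49.9  -1.2]
amp [ 591.2 -241.3  104.7   51.3    2. ]
green in bin 205 [ 477. -422.   10.]
now [555.5 220.7 139.1  95.3] t 18.37 grip 43.2 0.0 F [ 0.3 -0.2  0.8]
540 50 150 48 -> [-0.421, -0.078, -0.027] twist 0.789 rows 7
591 -242 108 3 -> [-0.457, 0.583, 0.105] twist 0.75 rows 8
```

```bash
python3 -m creep '[{"offset":[-0.42,-0.07,-0.04],"twist":0.785,"fingers":0},{"offset":[-0.42,-0.07,-0.04],"twist":0.785,"fingers":0},{"offset":[-0.42,-0.07,-0.04],"twist":0.785,"fingers":0},{"offset":[-0.42,-0.07,-0.04],"twist":0.785,"fingers":0},{"offset":[-0.42,-0.07,-0.04],"twist":0.785,"fingers":0},{"offset":[-0.42,-0.07,-0.04],"twist":0.785,"fingers":0},{"offset":[-0.42,-0.07,-0.04],"twist":0.785,"fingers":0},{"offset":[-0.42,-0.07,-0.04],"twist":0.785,"fingers":0}]'>/dev/null; python3 -m creep '[{"offset":[-0.457,0.583,0.1],"twist":0.755,"fingers":0},{"offset":[-0.457,0.583,0.1],"twist":0.755,"fingers":0},{"offset":[-0.457,0.583,0.1],"twist":0.755,"fingers":0},{"offset":[-0.457,0.583,0.1],"twist":0.755,"fingers":0},{"offset":[-0.457,0.583,0.1],"twist":0.755,"fingers":0},{"offset":[-0.457,0.583,0.1],"twist":0.755,"fingers":0},{"offset":[-0.457,0.583,0.1],"twist":0.755,"fingers":0},{"offset":[-0.457,0.583,0.1],"twist":0.755,"fingers":0},{"offset":[-0.457,0.583,0.1],"twist":0.755,"fingers":0},{"offset":[-0.457,0.583,0.1],"twist":0.755,"fingers":0},{"offset":[-0.457,0.583,0.1],"twist":0.755,"fingers":0}]' >/dev/null; python3 plan.py '591 -241.6 8 2.5'
```

```text
now [ 591.3 -239.8  109.1    3.1] t 19.95 grip 44.1 0.0 F [-0.7 -0.2  0.2]
591 -241.6 8 2.5 -> [-0.001, 0.004, 0.253] twist 0.01 rows 3
```

```bash
python3 -m creep '[{"offset":[0,0.004,0.1],"twist":0.01,"fingers":0},{"offset":[0,0.004,0.17],"twist":0.01,"fingers":0},{"offset":[0,0.004,0.22],"twist":0.01,"fingers":0},{"offset":[0,0.004,0.25],"twist":0.01,"fingers":0},{"offset":[0,0.004,0.25],"twist":0.01,"fingers":0},{"offset":[0,0.004,0.25],"twist":0.01,"fingers":1},{"offset":[0,0.004,0.25],"twist":0.01,"fingers":1},{"offset":[0,0.004,0.25],"twist":0.01,"fingers":1},{"offset":[0,0.004,0.25],"twist":0.01,"fingers":1},{"offset":[0,0.004,0.25],"twist":0.01,"fingers":1},{"offset":[0,0.004,0.25],"twist":0.01,"fingers":1},{"offset":[0,0.004,0.25],"twist":0.01,"fingers":1}]' 35; python3 -m creep '[{"offset":[0,0,-0.1],"twist":0,"fingers":1},{"offset":[0,0,-0.2],"twist":0,"fingers":1},{"offset":[0,0,-0.31],"twist":0,"fingers":1},{"offset":[0,0,-0.31],"twist":0,"fingers":1},{"offset":[0,0,-0.31],"twist":0,"fingers":1},{"offset":[0,0,-0.31],"twist":0,"fingers":1}]'; python3 plan.py '535 0 132 48' '493.6 214 132 95.3'
```

```text
time: 20.95
ee_pos: [0.5927, -0.2437, 0.0112]
tool_rot: [3.14, 0.064, 0.003]
wrist_force: [0.0, 0.9, 6.2]
grip_width: 0.0219
grip_force: 35.0
time: 21.45
ee_pos: [0.5913, -0.2432, 0.1333]
tool_rot: [-3.141, -0.064, 0.0]
wrist_force: [-0.3, -0.6, -2.5]
grip_width: 0.022
grip_force: 35.0
now [ 591.3 -243.2  133.3    2.3] t 21.45 grip 22.0 35.0 F [-0.3 -0.6 -2.5]
535 0 132 48 -> [-0.116, -0.613, 0.003] twist -0.761 rows 7
493.6 214 132 95.3 -> [0.328, -0.435, -0.0] twist -0.788 rows 7
```

```bash
python3 -m creep '[{"offset":[-0.116,-0.613,0],"twist":-0.76,"fingers":1},{"offset":[-0.116,-0.613,0],"twist":-0.76,"fingers":1},{"offset":[-0.116,-0.613,0],"twist":-0.76,"fingers":1},{"offset":[-0.116,-0.613,0],"twist":-0.76,"fingers":1},{"offset":[-0.116,-0.613,0],"twist":-0.76,"fingers":1},{"offset":[-0.116,-0.613,0],"twist":-0.76,"fingers":1},{"offset":[-0.116,-0.613,0],"twist":-0.76,"fingers":1},{"offset":[-0.116,-0.613,0],"twist":-0.76,"fingers":1},{"offset":[-0.116,-0.613,0],"twist":-0.76,"fingers":1}]'>/dev/null; python3 -m creep '[{"offset":[0.328,-0.435,0],"twist":-0.79,"fingers":1},{"offset":[0.328,-0.435,0],"twist":-0.79,"fingers":1},{"offset":[0.328,-0.435,0],"twist":-0.79,"fingers":1},{"offset":[0.328,-0.435,0],"twist":-0.79,"fingers":1},{"offset":[0.328,-0.435,0],"twist":-0.79,"fingers":1},{"offset":[0.328,-0.435,0],"twist":-0.79,"fingers":1},{"offset":[0.328,-0.435,0],"twist":-0.79,"fingers":1},{"offset":[0.328,-0.435,0],"twist":-0.79,"fingers":1},{"offset":[0.328,-0.435,0],"twist":-0.79,"fingers":1},{"offset":[0.328,-0.435,0],"twist":-0.79,"fingers":1},{"offset":[0.328,-0.435,0],"twist":-0.79,"fingers":1}]'>/dev/null; python3 plan.py '493.4 214 55.5 95.3'
```

```text
now [494.5 212.6 133.2  95.1] t 23.12 grip 21.6 35.0 F [-0.  -0.5 -1.8]
493.4 214 55.5 95.3 -> [0.004, -0.002, 0.194] twist -0.004 rows 2
```

```bash
python3 -m creep '[{"offset":[0.004,-0.002,0.08],"twist":0,"fingers":1},{"offset":[0.004,-0.002,0.14],"twist":0,"fingers":1},{"offset":[0.004,-0.002,0.17],"twist":0,"fingers":1},{"offset":[0.004,-0.002,0.194],"twist":0,"fingers":1},{"offset":[0.004,-0.002,0.194],"twist":0,"fingers":1},{"offset":[0.004,-0.002,0.194],"twist":0,"fingers":1},{"offset":[0.004,-0.002,0.194],"twist":0,"fingers":0.35},{"offset":[0.004,-0.002,0.194],"twist":0,"fingers":0.35},{"offset":[0.004,-0.002,0.194],"twist":0,"fingers":0.35},{"offset":[0.004,-0.002,0.1],"twist":0,"fingers":0.35},{"offset":[0.004,-0.002,0],"twist":0,"fingers":0},{"offset":[0.004,-0.002,0],"twist":0,"fingers":0}]'; python3 amps.py;python3 plan.py '470 85 150 48' '451.5 -45 108 -1'
```

```text
time: 24.12
ee_pos: [0.498, 0.2165, 0.1413]
tool_rot: [2.111, 2.317, 0.016]
wrist_force: [1.5, 0.5, 1.8]
grip_width: 0.0398
grip_force: 0.0
amp [451.5 -45.2 103.3  49.9  -1.2]
green in bin 202 [ 477. -422.   10.]
now [496.8 216.2 138.5  95.3] t 24.17 grip 43.2 0.0 F [-0.4 -0.9 -0. ]
470 85 150 48 -> [-0.32, -0.097, -0.029] twist 0.789 rows 7
451.5 -45 108 -1 -> [-0.272, 0.183, 0.105] twist 0.817 rows 7
```

```bash
python3 -m creep '[{"offset":[-0.32,-0.09,-0.04],"twist":0.785,"fingers":0},{"offset":[-0.32,-0.09,-0.04],"twist":0.785,"fingers":0},{"offset":[-0.32,-0.09,-0.04],"twist":0.785,"fingers":0},{"offset":[-0.32,-0.09,-0.04],"twist":0.785,"fingers":0},{"offset":[-0.32,-0.09,-0.04],"twist":0.785,"fingers":0},{"offset":[-0.32,-0.09,-0.04],"twist":0.785,"fingers":0},{"offset":[-0.32,-0.09,-0.04],"twist":0.785,"fingers":0},{"offset":[-0.32,-0.09,-0.04],"twist":0.785,"fingers":0}]'>/dev/null; python3 -m creep '[{"offset":[-0.272,0.183,0.1],"twist":0.817,"fingers":0},{"offset":[-0.272,0.183,0.1],"twist":0.817,"fingers":0},{"offset":[-0.272,0.183,0.1],"twist":0.817,"fingers":0},{"offset":[-0.272,0.183,0.1],"twist":0.817,"fingers":0},{"offset":[-0.272,0.183,0.1],"twist":0.817,"fingers":0},{"offset":[-0.272,0.183,0.1],"twist":0.817,"fingers":0},{"offset":[-0.272,0.183,0.1],"twist":0.817,"fingers":0},{"offset":[-0.272,0.183,0.1],"twist":0.817,"fingers":0},{"offset":[-0.272,0.183,0.1],"twist":0.817,"fingers":0},{"offset":[-0.272,0.183,0.1],"twist":0.817,"fingers":0}]' >/dev/null; python3 plan.py '451.5 -45.2 8 -1.2'
python3 - <<'E'
from h import *
im,d=get_image("wrist");cv2.imwrite("pics/w5.png",im[:,:,::-1])
E
```

```text
now [451.2 -45.1 109.3  -0.5] t 25.67 grip 43.8 0.0 F [-0.1 -1.  -0.1]
451.5 -45.2 8 -1.2 -> [0.001, 0.0, 0.253] twist 0.011 rows 3
```

View pics/w5.png

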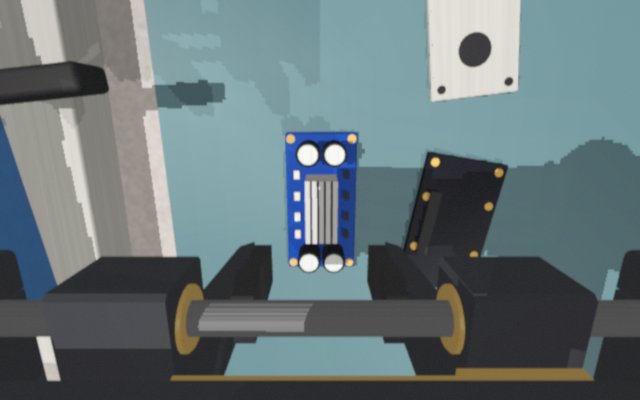

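The last amp is centred between the fingers at (320,205), with the bare board well clear on the right, so I grip it.

```bash
python3 -m creep '[{"offset":[0,0,0.1],"twist":0.01,"fingers":0},{"offset":[0,0,0.17],"twist":0.01,"fingers":0},{"offset":[0,0,0.22],"twist":0.01,"fingers":0},{"offset":[0,0,0.25],"twist":0.01,"fingers":0},{"offset":[0,0,0.25],"twist":0.01,"fingers":0},{"offset":[0,0,0.25],"twist":0.01,"fingers":1},{"offset":[0,0,0.25],"twist":0.01,"fingers":1},{"offset":[0,0,0.25],"twist":0.01,"fingers":1},{"offset":[0,0,0.25],"twist":0.01,"fingers":1},{"offset":[0,0,0.25],"twist":0.01,"fingers":1},{"offset":[0,0,0.25],"twist":0.01,"fingers":1},{"offset":[0,0,0.25],"twist":0.01,"fingers":1}]' 35; python3 -m creep '[{"offset":[0,0,-0.1],"twist":0,"fingers":1},{"offset":[0,0,-0.2],"twist":0,"fingers":1},{"offset":[0,0,-0.31],"twist":0,"fingers":1},{"offset":[0,0,-0.31],"twist":0,"fingers":1},{"offset":[0,0,-0.31],"twist":0,"fingers":1},{"offset":[0,0,-0.31],"twist":0,"fingers":1}]'; python3 plan.py '450 80 132 48' '435.8 208.7 132 95.3'
```

```text
time: 26.72
ee_pos: [0.4524, -0.0457, 0.0107]
tool_rot: [3.141, -0.038, 0.003]
wrist_force: [-1.2, -0.1, 7.2]
grip_width: 0.0216
grip_force: 34.9
time: 27.22
ee_pos: [0.4509, -0.0452, 0.1332]
tool_rot: [3.141, -0.038, 0.0]
wrist_force: [-0.2, 0.0, -1.7]
grip_width: 0.0217
grip_force: 34.9
now [450.9 -45.2 133.2  -1.4] t 27.22 grip 21.7 34.9 F [-0.2  0.  -1.7]
450 80 132 48 -> [-0.01, -0.313, 0.003] twist -0.823 rows 7
435.8 208.7 132 95.3 -> [0.215, -0.242, -0.0] twist -0.788 rows 7
```

```bash
python3 -m creep '[{"offset":[-0.01,-0.313,0],"twist":-0.823,"fingers":1},{"offset":[-0.01,-0.313,0],"twist":-0.823,"fingers":1},{"offset":[-0.01,-0.313,0],"twist":-0.823,"fingers":1},{"offset":[-0.01,-0.313,0],"twist":-0.823,"fingers":1},{"offset":[-0.01,-0.313,0],"twist":-0.823,"fingers":1},{"offset":[-0.01,-0.313,0],"twist":-0.823,"fingers":1},{"offset":[-0.01,-0.313,0],"twist":-0.823,"fingers":1},{"offset":[-0.01,-0.313,0],"twist":-0.823,"fingers":1}]'>/dev/null; python3 -m creep '[{"offset":[0.215,-0.242,0],"twist":-0.79,"fingers":1},{"offset":[0.215,-0.242,0],"twist":-0.79,"fingers":1},{"offset":[0.215,-0.242,0],"twist":-0.79,"fingers":1},{"offset":[0.215,-0.242,0],"twist":-0.79,"fingers":1},{"offset":[0.215,-0.242,0],"twist":-0.79,"fingers":1},{"offset":[0.215,-0.242,0],"twist":-0.79,"fingers":1},{"offset":[0.215,-0.242,0],"twist":-0.79,"fingers":1},{"offset":[0.215,-0.242,0],"twist":-0.79,"fingers":1},{"offset":[0.215,-0.242,0],"twist":-0.79,"fingers":1},{"offset":[0.215,-0.242,0],"twist":-0.79,"fingers":1},{"offset":[0.215,-0.242,0],"twist":-0.79,"fingers":1}]'>/dev/null; python3 plan.py '435.8 208.7 55 95.3'
python3 - <<'E'
from h import *
im,d=get_image("wrist");cv2.imwrite("pics/w6.png",im[:,:,::-1])
E
```

```text
now [435.7 208.4 133.   95.2] t 28.8 grip 21.9 34.9 F [-0.5 -0.2 -2. ]
435.8 208.7 55 95.3 -> [0.001, 0.0, 0.195] twist -0.001 rows 2
```

View pics/w6.png

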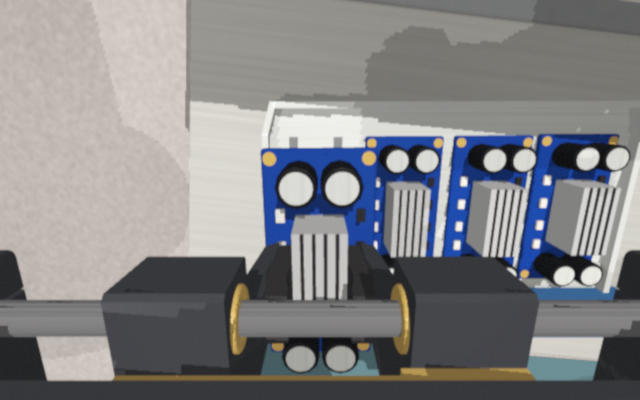

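Three amps lie flat side by side and the fourth hangs over the left slot. The tray's rear-left corner is at about (270,103). I check it once before lowering.

Run:
```python
from h import *
cm=camera_model("wrist")
for u,v in((270,104),(262,150),(365,148),(443,140)): print(u,np.round(onplane(cm,u,v,.052)*1000))
```

```text
270 [398. 278.  52.]
262 [395. 248.  52.]
365 [462. 256.  52.]
443 [511. 265.  52.]
```

```bash
python3 -m creep '[{"offset":[0.001,0.002,0.08],"twist":0,"fingers":1},{"offset":[0.001,0.002,0.14],"twist":0,"fingers":1},{"offset":[0.001,0.002,0.17],"twist":0,"fingers":1},{"offset":[0.001,0.002,0.195],"twist":0,"fingers":1},{"offset":[0.001,0.002,0.195],"twist":0,"fingers":1},{"offset":[0.001,0.002,0.195],"twist":0,"fingers":1},{"offset":[0.001,0.002,0.195],"twist":0,"fingers":0.35},{"offset":[0.001,0.002,0.195],"twist":0,"fingers":0.35},{"offset":[0.001,0.002,0.195],"twist":0,"fingers":0.35},{"offset":[0.001,0.002,0.1],"twist":0,"fingers":0.35},{"offset":[0.001,0.002,-0.1],"twist":0,"fingers":0},{"offset":[0.001,0.002,-0.1],"twist":0,"fingers":0}]'>/dev/null; python3 plan.py '530 80 170 95.3'
```

```text
now [436.3 209.  175.1  95.4] t 29.85 grip 40.1 0.0 F [0.9 0.6 1.7]
530 80 170 95.3 -> [-0.343, 0.203, 0.013] twist 0.001 rows 4
```

```bash
python3 -m creep '[{"offset":[-0.05,-0.22,-0.42],"twist":0.06,"fingers":0},{"offset":[-0.05,-0.22,-0.42],"twist":0.06,"fingers":0},{"offset":[-0.05,-0.22,-0.42],"twist":0.06,"fingers":0},{"offset":[-0.05,-0.22,-0.42],"twist":0.06,"fingers":0},{"offset":[-0.05,-0.22,-0.42],"twist":0.06,"fingers":0},{"offset":[-0.05,-0.22,-0.42],"twist":0.06,"fingers":0},{"offset":[-0.05,-0.22,-0.42],"twist":0.06,"fingers":0},{"offset":[-0.05,-0.22,-0.42],"twist":0.06,"fingers":0}]'>/dev/null; python3 plan.py
python3 - <<'E'
from h import *
cm=camera_model("wrist");im,d=get_image("wrist");cv2.imwrite("pics/w7.png",im[:,:,::-1])
np.savez("w7.npz",im=im,d=d,mtx=cm["mtx"],world_from_camera=cm["world_from_camera"])
E
```

```text
now [350.9 180.8 340.7  91.8] t 30.52 grip 44.0 0.0 F [-0.4 -0.4  0. ]
```

View pics/w7.png

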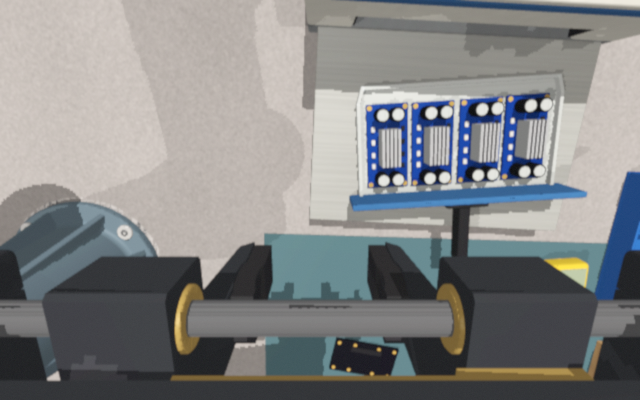

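All four amps lie flat on the tray. The panel runs (352,200)–(585,193), the shelf corners are at (311,219) and (558,230), and the oven face is along the top. I measure both frames.

Run:
```python
from h import *
z=np.load("w7.npz");im=z["im"];cm=dict(mtx=z["mtx"],world_from_camera=z["world_from_camera"])
H,S,V=[x.astype(int) for x in cv2.split(cv2.cvtColor(im,cv2.COLOR_RGB2HSV))]
m=((H>98)&(H<125)&(S>110));mm=np.zeros(m.shape,np.uint8);mm[186:212,345:592]=m[186:212,345:592]
mm=cv2.morphologyEx(mm,cv2.MORPH_OPEN,np.ones((3,3)))
c=max(cv2.findContours(mm,0,cv2.CHAIN_APPROX_NONE)[0],key=cv2.contourArea)
w=np.array([onplane(cm,u,v,.094)[:2] for u,v in c[:,0]],np.float32)*1000
print("panel",cv2.minAreaRect(w))
def edge(im,pts): pass
# shelf left edge and front edge, by gradient along rows/cols
g=cv2.GaussianBlur(cv2.cvtColor(im,cv2.COLOR_RGB2GRAY),(3,3),0).astype(float)
L=[(u,v) for v in range(60,200,5) for u in [300+np.argmax(np.abs(np.gradient(g[v,300:335])))]]
F=[(u,v) for u in range(320,440,5) for v in [206+np.argmax(np.abs(np.gradient(g[206:232,u])))]]
for n,Q in(("left",L),("front",F)):
    P=np.array([onplane(cm,u,v,.04)[:2]*1000 for u,v in Q],np.float32)
    vx,vy,x0,y0=cv2.fitLine(P,cv2.DIST_HUBER,0,.01,.01).ravel();print(n,"yaw",np.degrees(np.arctan2(vy,vx)),"pt",x0,y0)
P=cloud(cm,z["d"])
t=np.load("top0.npz");ct=dict(mtx=t["mtx"],world_from_camera=t["world_from_camera"]);gt=cv2.cvtColor(t["im"],cv2.COLOR_RGB2GRAY).astype(float)
Q=[]
for v in list(range(140,240,4)):
    r=np.gradient(gt[v,185:215]); Q.append((185+np.argmin(r),v))
Pt=np.array([onplane(ct,u,v,.165)[:2]*1000 for u,v in Q],np.float32)
vx,vy,x0,y0=cv2.fitLine(Pt,cv2.DIST_HUBER,0,.01,.01).ravel();print("roof front",np.degrees(np.arctan2(vy,vx)),x0,y0)
# roof y side edges
Q2=[[(u,100+np.argmax(np.abs(np.gradient(gt[100:140,u])))) for u in range(135,190,4)],[(u,235+np.argmax(np.abs(np.gradient(gt[235:260,u])))) for u in range(135,190,4)]]
for Q in Q2:
    p=np.array([onplane(ct,u,v,.165)[:2]*1000 for u,v in Q]);print("side x",np.median(p[:,0]),p[:,1].mean())
```

```text
panel ((525.6346435546875, 157.06947326660156), (275.53912353515625, 20.037246704101562), 5.246344089508057)
left yaw -87.42746 pt 340.2718 202.36815
front yaw -0.7111585 pt 435.33496 105.34135
roof front -0.58602846 476.06198 345.5705
side x 665.0156033350474 448.9675648504197
side x 364.8572701040936 451.28606489290013
```

Run:
```python
from h import *
t=np.load("top0.npz");ct=dict(mtx=t["mtx"],world_from_camera=t["world_from_camera"])
def onface(u,v,y0=343,yaw=-.7):
    o,d=ray(ct,u,v);n=np.array([-np.sin(np.radians(yaw)),np.cos(np.radians(yaw)),0]);p0=np.array([.512,y0/1000,0])
    return (o+d*(n@(p0-o))/(n@d))*1000
for u,v in((202,151.3),(204,151.3),(202,231.2),(204,231.2)): print(u,v,np.round(onface(u,v)))
big=cv2.resize(t["im"][140:242,186:226],None,fx=12,fy=6,interpolation=cv2.INTER_CUBIC)
cv2.imwrite("pics/mouth.png",cv2.rotate(big,cv2.ROTATE_90_CLOCKWISE)[:,:,::-1])
```

```text
202 151.3 [637. 341.  90.]
204 151.3 [642. 341.  59.]
202 231.2 [384. 345.  88.]
204 231.2 [384. 345.  57.]
```

View pics/mouth.png

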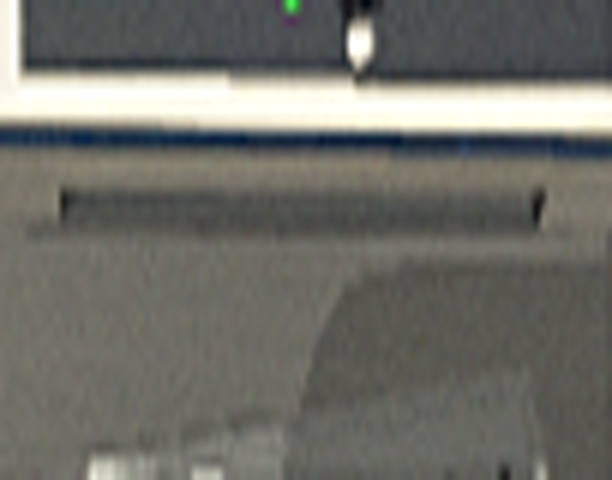

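```bash
python3 plan.py '534.6 85.8 160 95.3' '534.6 85.8 56 95.3'
```

```text
now [350.7 180.8 340.1  91.8] t 30.57 grip 44.0 0.0 F [-0.3  0.2 -0.8]
534.6 85.8 160 95.3 -> [-0.252, 0.452, 0.45] twist -0.059 rows 7
534.6 85.8 56 95.3 -> [0.0, 0.0, 0.26] twist -0.0 rows 3
```

```bash
python3 -m creep '[{"offset":[-0.252,0.452,0.1],"twist":-0.059,"fingers":0},{"offset":[-0.252,0.452,0.2],"twist":-0.059,"fingers":0},{"offset":[-0.252,0.452,0.3],"twist":-0.059,"fingers":0},{"offset":[-0.252,0.452,0.45],"twist":-0.059,"fingers":0},{"offset":[-0.252,0.452,0.45],"twist":-0.059,"fingers":0},{"offset":[-0.252,0.452,0.45],"twist":-0.059,"fingers":0},{"offset":[-0.252,0.452,0.45],"twist":-0.059,"fingers":0},{"offset":[-0.252,0.452,0.45],"twist":-0.059,"fingers":0},{"offset":[-0.252,0.452,0.45],"twist":-0.059,"fingers":0},{"offset":[-0.252,0.452,0.45],"twist":-0.059,"fingers":0}]'>/dev/null; python3 plan.py '534.6 85.8 56 95.3'
python3 - <<'E'
from h import *
cm=camera_model("wrist");im,d=get_image("wrist");cv2.imwrite("pics/w8.png",im[:,:,::-1])
E
```

```text
now [534.2  86.1 160.8  95.3] t 31.4 grip 44.1 0.0 F [-0.2  0.2  0.5]
534.6 85.8 56 95.3 -> [-0.001, 0.001, 0.262] twist 0.0 rows 3
```

View pics/w8.png

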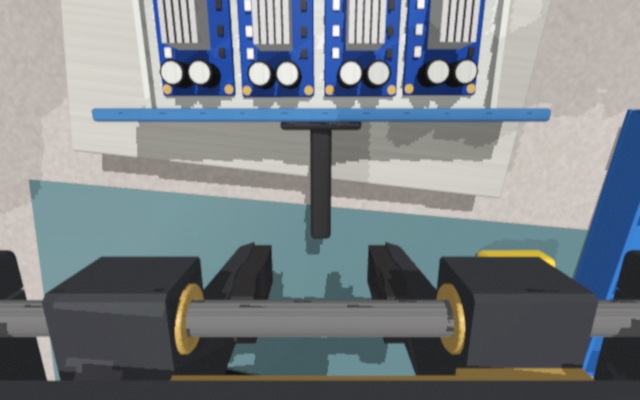

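The handle lies on the finger centre line (column 320) and runs straight ahead. I descend and grip it.

```bash
python3 -m creep '[{"offset":[0,0,0.1],"twist":0,"fingers":0},{"offset":[0,0,0.18],"twist":0,"fingers":0},{"offset":[0,0,0.23],"twist":0,"fingers":0},{"offset":[0,0,0.262],"twist":0,"fingers":0},{"offset":[0,0,0.262],"twist":0,"fingers":0},{"offset":[0,0,0.262],"twist":0,"fingers":1},{"offset":[0,0,0.262],"twist":0,"fingers":1},{"offset":[0,0,0.262],"twist":0,"fingers":1},{"offset":[0,0,0.262],"twist":0,"fingers":1},{"offset":[0,0,0.262],"twist":0,"fingers":1},{"offset":[0,0,0.262],"twist":0,"fingers":1},{"offset":[0,0,0.262],"twist":0,"fingers":1}]' 50; python3 plan.py
python3 - <<'E'
import numpy as np
# grip at tray x=-137.5; aligned yaw 89.3
a=np.radians(89.3);x=np.array([np.cos(a),np.sin(a)]);f=np.array([512,344])
for lead in(-25,-8,30,90,130,135): # lead edge depth past the face
    print(lead,np.round(f+x*(lead-67.5-137.5),1))
E
```

```text
time: 32.45
ee_pos: [0.5355, 0.0858, 0.0579]
tool_rot: [2.115, 2.322, 0.001]
wrist_force: [-3.6, -0.1, 5.7]
grip_width: 0.0138
grip_force: 50.0
now [535.5  85.8  57.9  95.3] t 32.45 grip 13.8 50.0 F [-3.6 -0.1  5.7]
-25 [509.2 114. ]
-8 [509.4 131. ]
30 [509.9 169. ]
90 [510.6 229. ]
130 [511.1 269. ]
135 [511.1 274. ]
```

```bash
python3 plan.py '509.3 122 57.5 89.3'
```

```text
now [535.5  85.8  57.9  95.3] t 32.45 grip 13.8 50.0 F [-3.6 -0.1  5.7]
509.3 122 57.5 89.3 -> [0.096, -0.057, 0.001] twist 0.101 rows 2
```

```bash
python3 -m creep '[{"offset":[0.01,-0.006,0],"twist":0.01,"fingers":1},{"offset":[0.02,-0.012,0],"twist":0.02,"fingers":1},{"offset":[0.03,-0.018,0],"twist":0.03,"fingers":1},{"offset":[0.04,-0.024,0],"twist":0.04,"fingers":1},{"offset":[0.05,-0.03,0],"twist":0.05,"fingers":1},{"offset":[0.06,-0.036,0],"twist":0.06,"fingers":1},{"offset":[0.07,-0.042,0],"twist":0.07,"fingers":1},{"offset":[0.08,-0.048,0],"twist":0.08,"fingers":1},{"offset":[0.09,-0.053,0],"twist":0.09,"fingers":1},{"offset":[0.096,-0.057,0],"twist":0.1,"fingers":1},{"offset":[0.096,-0.057,0],"twist":0.1,"fingers":1},{"offset":[0.096,-0.057,0],"twist":0.1,"fingers":1}]'; python3 plan.py
python3 - <<'E'
from h import *
cm=camera_model("top");im,d=get_image("top")
np.savez("t9.npz",im=im,d=d,mtx=cm["mtx"],world_from_camera=cm["world_from_camera"])
cv2.imwrite("pics/t9.png",cv2.resize(im[130:255,180:320],None,fx=5,fy=4.8,interpolation=cv2.INTER_CUBIC)[:,:,::-1])
E
```

```text
time: 33.45
ee_pos: [0.5101, 0.1213, 0.058]
tool_rot: [2.233, 2.206, 0.002]
wrist_force: [0.7, -4.3, 6.4]
grip_width: 0.0137
grip_force: 50.0
now [510.1 121.3  58.   89.3] t 33.45 grip 13.7 50.0 F [ 0.7 -4.3  6.4]
```

View pics/t9.png

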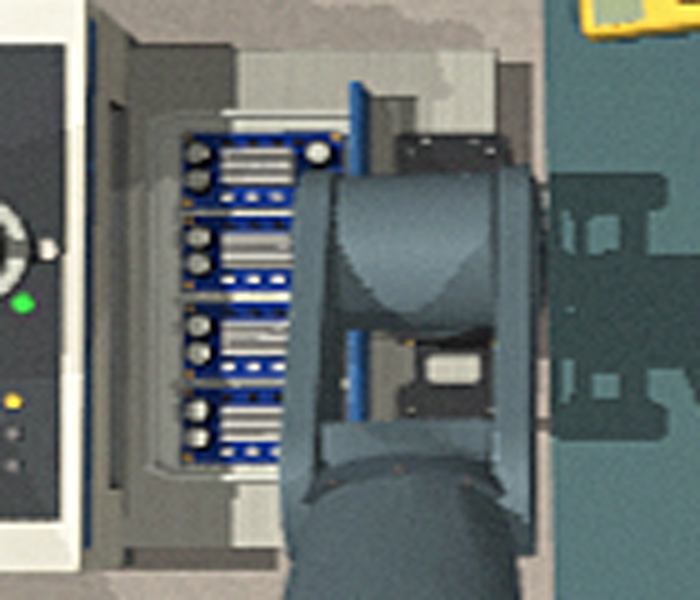

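The tray rim (rows 110–480) is centred on the mouth (rows 103–490) and square to it. I push it in slowly and watch the force.

```bash
python3 -m creep '[{"offset":[0.015,0,0],"twist":0,"fingers":1},{"offset":[0.03,0,0],"twist":0,"fingers":1},{"offset":[0.045,0,0],"twist":0,"fingers":1},{"offset":[0.06,0,0],"twist":0,"fingers":1},{"offset":[0.07,0,0],"twist":0,"fingers":1},{"offset":[0.08,0,0],"twist":0,"fingers":1},{"offset":[0.08,0,0],"twist":0,"fingers":1},{"offset":[0.08,0,0],"twist":0,"fingers":1}]'; python3 plan.py
```

```text
time: 34.17
ee_pos: [0.5104, 0.1532, 0.058]
tool_rot: [2.232, 2.207, 0.002]
wrist_force: [1.1, -4.6, 6.3]
grip_width: 0.0137
grip_force: 50.0
now [510.4 153.2  58.   89.3] t 34.17 grip 13.7 50.0 F [ 1.1 -4.6  6.3]
```

It has entered freely, so I continue.

```bash
python3 -m creep '[{"offset":[0.02,0,0],"twist":0,"fingers":1},{"offset":[0.04,0,0],"twist":0,"fingers":1},{"offset":[0.06,0,0],"twist":0,"fingers":1},{"offset":[0.08,0,0],"twist":0,"fingers":1},{"offset":[0.1,0,0],"twist":0,"fingers":1},{"offset":[0.12,0,0],"twist":0,"fingers":1},{"offset":[0.13,0,0],"twist":0,"fingers":1},{"offset":[0.13,0,0],"twist":0,"fingers":1}]'; python3 plan.py;  python3 -m creep '[{"offset":[0.02,0,0],"twist":0,"fingers":1},{"offset":[0.04,0,0],"twist":0,"fingers":1},{"offset":[0.06,0,0],"twist":0,"fingers":1},{"offset":[0.08,0,0],"twist":0,"fingers":1},{"offset":[0.1,0,0],"twist":0,"fingers":1},{"offset":[0.11,0,0],"twist":0,"fingers":1},{"offset":[0.12,0,0],"twist":0,"fingers":1},{"offset":[0.12,0,0],"twist":0,"fingers":1}]'; python3 plan.py
```

```text
time: 34.83
ee_pos: [0.5108, 0.2057, 0.0579]
tool_rot: [2.232, 2.207, 0.002]
wrist_force: [-0.4, -3.1, 7.6]
grip_width: 0.0136
grip_force: 50.0
now [510.8 205.7  57.9  89.3] t 34.83 grip 13.6 50.0 F [-0.4 -3.1  7.6]
time: 35.5
ee_pos: [0.5114, 0.2533, 0.058]
tool_rot: [2.232, 2.207, 0.001]
wrist_force: [-0.2, -5.3, 7.8]
grip_width: 0.0139
grip_force: 50.0
now [511.4 253.3  58.   89.3] t 35.5 grip 13.9 50.0 F [-0.2 -5.3  7.8]
```

```bash
python3 -m creep '[{"offset":[0.01,0,0],"twist":0,"fingers":1},{"offset":[0.02,0,0],"twist":0,"fingers":1},{"offset":[0.03,0,0],"twist":0,"fingers":1},{"offset":[0.04,0,0],"twist":0,"fingers":1},{"offset":[0.04,0,0],"twist":0,"fingers":1}]'|sed -n '2p;4p'; python3 -m creep '[{"offset":[0.003,0,0],"twist":0,"fingers":1},{"offset":[0.006,0,0],"twist":0,"fingers":1},{"offset":[0.01,0,0],"twist":0,"fingers":1},{"offset":[0.01,0,0],"twist":0,"fingers":1}]'|sed -n '2p;4p'
```

```text
ee_pos: [0.5115, 0.2691, 0.058]
wrist_force: [0.6, -5.7, 8.7]
ee_pos: [0.5114, 0.2722, 0.0579]
wrist_force: [-1.2, -9.7, 9.6]
```

```bash
python3 -m creep '[{"offset":[0.003,0,0],"twist":0,"fingers":1},{"offset":[0.005,0,0],"twist":0,"fingers":1},{"offset":[0.005,0,0],"twist":0,"fingers":1}]'|sed -n '2,4p'; python3 -m creep '[{"offset":[0.003,0,0],"twist":0,"fingers":1},{"offset":[0.005,0,0],"twist":0,"fingers":1},{"offset":[0.005,0,0],"twist":0,"fingers":1},{"offset":[0.005,0,0],"twist":0,"fingers":1}]'|sed -n '2,4p'; python3 plan.py
```

```text
ee_pos: [0.511, 0.2731, 0.0579]
tool_rot: [2.233, 2.206, -0.005]
wrist_force: [-4.0, -14.8, 13.3]
ee_pos: [0.5109, 0.2732, 0.0579]
tool_rot: [2.232, 2.204, -0.01]
wrist_force: [-4.3, -23.8, 15.4]
now [510.9 273.2  57.9  89.3] t 36.83 grip 13.7 50.1 F [ -4.3 -23.8  15.4]
```

The tray stopped at 24 N. To make sure the panel sits square, I release the handle and nudge its end face with closed fingers.

```bash
python3 -m creep '[{"offset":[-0.005,0,0],"twist":0,"fingers":1},{"offset":[-0.005,0,0],"twist":0,"fingers":0},{"offset":[-0.005,0,0],"twist":0,"fingers":0},{"offset":[-0.005,0,0],"twist":0,"fingers":0},{"offset":[-0.06,0,0],"twist":0,"fingers":0},{"offset":[-0.12,0,0],"twist":0,"fingers":0},{"offset":[-0.13,0,0],"twist":0,"fingers":1},{"offset":[-0.13,0,0],"twist":0,"fingers":1},{"offset":[-0.13,0,0],"twist":0,"fingers":1},{"offset":[-0.13,0,0],"twist":0,"fingers":1}]' 30; python3 plan.py '511.3 236 64 89.3' '511.3 243 64 89.3'
```

```text
time: 37.67
ee_pos: [0.5099, 0.2268, 0.0568]
tool_rot: [-2.234, -2.209, -0.001]
wrist_force: [-0.1, 0.0, 0.6]
grip_width: 0.0197
grip_force: 0.0
now [509.9 226.8  56.8  89.4] t 37.67 grip 19.7 0.0 F [-0.1  0.   0.6]
511.3 236 64 89.3 -> [0.023, 0.003, -0.018] twist 0.001 rows 1
511.3 243 64 89.3 -> [0.017, -0.0, -0.0] twist -0.0 rows 1
```

```bash
python3 -m creep '[{"offset":[0,0.003,-0.01],"twist":0,"fingers":1},{"offset":[0,0.003,-0.01],"twist":0,"fingers":1},{"offset":[0,0.003,-0.01],"twist":0,"fingers":1},{"offset":[0.01,0.003,-0.01],"twist":0,"fingers":1},{"offset":[0.02,0.003,-0.01],"twist":0,"fingers":1},{"offset":[0.03,0.003,-0.01],"twist":0,"fingers":1},{"offset":[0.035,0.003,-0.01],"twist":0,"fingers":1},{"offset":[0.04,0.003,-0.01],"twist":0,"fingers":1},{"offset":[0.04,0.003,-0.01],"twist":0,"fingers":1}]'; python3 -m creep '[{"offset":[0.005,0,0],"twist":0,"fingers":1},{"offset":[0.01,0,0],"twist":0,"fingers":1},{"offset":[0.01,0,0],"twist":0,"fingers":1}]'|sed -n '2,4p'
```

```text
time: 38.42
ee_pos: [0.5111, 0.2424, 0.0607]
tool_rot: [-2.234, -2.209, -0.0]
wrist_force: [0.1, -0.5, 1.2]
grip_width: 0.0005
grip_force: 0.0
ee_pos: [0.5111, 0.246, 0.0606]
tool_rot: [-2.234, -2.208, 0.0]
wrist_force: [-0.8, 0.6, 0.5]
```

```bash
python3 -m creep '[{"offset":[0.005,0,0],"twist":0,"fingers":1},{"offset":[0.01,0,0],"twist":0,"fingers":1},{"offset":[0.01,0,0],"twist":0,"fingers":1}]'|sed -n '2p;4p';python3 -m creep '[{"offset":[0.005,0,0],"twist":0,"fingers":1},{"offset":[0.01,0,0],"twist":0,"fingers":1},{"offset":[0.01,0,0],"twist":0,"fingers":1}]'|sed -n '2p;4p'
```

```text
ee_pos: [0.5111, 0.2462, 0.0606]
wrist_force: [-2.2, -18.8, 6.3]
ee_pos: [0.5111, 0.2463, 0.0606]
wrist_force: [-3.8, -35.7, 11.4]
```

The stop is solid at 36 N on centre, so the panel is flush. I back off, rise, and look at the knob and panel from above.

```bash
python3 -m creep '[{"offset":[-0.03,0,0],"twist":0,"fingers":1},{"offset":[-0.05,0,-0.05],"twist":0,"fingers":1},{"offset":[-0.05,0,-0.2],"twist":0,"fingers":1},{"offset":[-0.05,0,-0.3],"twist":0,"fingers":1},{"offset":[-0.05,0,-0.45],"twist":0,"fingers":0},{"offset":[-0.05,0,-0.6],"twist":0,"fingers":0},{"offset":[0.1,-0.05,-0.7],"twist":0,"fingers":0},{"offset":[0.18,-0.055,-0.7],"twist":0,"fingers":0},{"offset":[0.18,-0.055,-0.7],"twist":0,"fingers":0},{"offset":[0.18,-0.055,-0.7],"twist":0,"fingers":0},{"offset":[0.18,-0.055,-0.7],"twist":0,"fingers":0},{"offset":[0.18,-0.055,-0.7],"twist":0,"fingers":0}]' >/dev/null; python3 plan.py
python3 - <<'E'
from h import *
cm=camera_model("wrist");im,d=get_image("wrist");cv2.imwrite("pics/w10.png",im[:,:,::-1])
np.savez("w10.npz",im=im,d=d,mtx=cm["mtx"],world_from_camera=cm["world_from_camera"])
E
```

```text
now [489.9 325.8 339.7  89.4] t 40.17 grip 43.7 0.0 F [-0.5  0.3 -0.7]
```

View pics/w10.png

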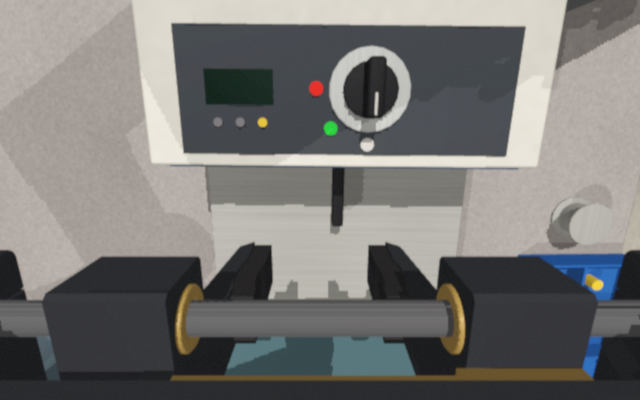

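The panel is hidden under the roof edge, so the tray is fully in. The knob ring centre is (370,89), the bar top is about (376,87), the white dot (367,145), green (331,128) and red (316,88).

```bash
python3 - <<'E'
from h import *
z=np.load("w10.npz");cm=dict(mtx=z["mtx"],world_from_camera=z["world_from_camera"]);im=z["im"]
print("ring",onplane(cm,370,89,.168)*1000)
P=cloud(cm,z["d"]);m=(P[...,2]>.198)&(P[...,2]<.22);m[:40]=0;m[135:]=0;m[:,:340]=0;m[:,420:]=0
q=(P[m][:,:2]*1000).astype(np.float32);print("bar",len(q),cv2.minAreaRect(q),np.median(P[m][:,2]))
for n,p in dict(w=(367,145),g=(331,128),r=(316,88)).items(): print(n,np.round(onplane(cm,*p,.166)*1000,1))
E
python3 plan.py
```

```text
ring [535.23070276 412.00186544 168.        ]
bar 1191 ((534.6114501953125, 410.783203125), (45.48940658569336, 14.397629737854004), 88.6314697265625) 0.2080246368289152
w [534.1 363.3 166. ]
g [501.1 378.9 166. ]
r [487.9 413.5 166. ]
now [489.8 325.1 338.7  89.3] t 40.22 grip 44.3 0.0 F [-0.2 -0.1 -0.6]
```

```bash
python3 plan.py '534.8 411 250 89' '534.8 411 185 89'; python3 -m creep '[{"offset":[0.216,0.11,0.1],"twist":0,"fingers":0},{"offset":[0.216,0.11,0.2],"twist":0,"fingers":0},{"offset":[0.216,0.11,0.22],"twist":0,"fingers":0},{"offset":[0.216,0.11,0.22],"twist":0,"fingers":0},{"offset":[0.216,0.11,0.22],"twist":0,"fingers":0},{"offset":[0.216,0.11,0.22],"twist":0,"fingers":0},{"offset":[0.216,0.11,0.22],"twist":0,"fingers":0}]' >/dev/null; python3 plan.py '534.8 411 185 89'
```

```text
now [489.8 325.1 338.7  89.3] t 40.22 grip 44.3 0.0 F [-0.2 -0.1 -0.6]
534.8 411 250 89 -> [0.216, 0.11, 0.222] twist 0.005 rows 4
534.8 411 185 89 -> [0.0, 0.0, 0.162] twist -0.0 rows 2
now [535.9 410.9 254.4  89.3] t 40.8 grip 43.8 0.0 F [-1.1 -0.4  0.3]
534.8 411 185 89 -> [0.0, -0.003, 0.173] twist 0.004 rows 2
```

```bash
python3 -m creep '[{"offset":[0,-0.003,0.07],"twist":0,"fingers":0},{"offset":[0,-0.003,0.13],"twist":0,"fingers":0},{"offset":[0,-0.003,0.168],"twist":0,"fingers":0},{"offset":[0,-0.003,0.168],"twist":0,"fingers":0},{"offset":[0,-0.003,0.168],"twist":0,"fingers":1},{"offset":[0,-0.003,0.168],"twist":0,"fingers":1},{"offset":[0,-0.003,0.168],"twist":0,"fingers":1},{"offset":[0,-0.003,0.168],"twist":0,"fingers":1},{"offset":[0,-0.003,0.168],"twist":0,"fingers":1},{"offset":[0,-0.003,0.168],"twist":0,"fingers":1},{"offset":[0,-0.003,0.168],"twist":0,"fingers":1}]' 40; python3 plan.py
```

```text
time: 41.72
ee_pos: [0.5345, 0.4123, 0.1871]
tool_rot: [2.234, 2.208, 0.003]
wrist_force: [-1.0, 0.5, 6.3]
grip_width: 0.0136
grip_force: 40.0
now [534.5 412.3 187.1  89.3] t 41.72 grip 13.6 40.0 F [-1.   0.5  6.3]
```

```bash
python3 -m creep '[{"offset":[0,0,0],"twist":0.08,"fingers":1},{"offset":[0,0,0],"twist":0.16,"fingers":1},{"offset":[0,0,0],"twist":0.24,"fingers":1},{"offset":[0,0,0],"twist":0.32,"fingers":1},{"offset":[0,0,0],"twist":0.4,"fingers":1},{"offset":[0,0,0],"twist":0.48,"fingers":1},{"offset":[0,0,0],"twist":0.56,"fingers":1},{"offset":[0,0,0],"twist":0.64,"fingers":1},{"offset":[0,0,0],"twist":0.71,"fingers":1},{"offset":[0,0,0],"twist":0.764,"fingers":1},{"offset":[0,0,0],"twist":0.764,"fingers":1},{"offset":[0,0,0],"twist":0.764,"fingers":1}]'; python3 plan.py
```

```text
time: 42.72
ee_pos: [0.5356, 0.4118, 0.1872]
tool_rot: [2.916, 1.165, 0.006]
wrist_force: [2.8, -2.4, 4.9]
grip_width: 0.014
grip_force: 40.0
now [535.6 411.8 187.2  43.6] t 42.72 grip 14.0 40.0 F [ 2.8 -2.4  4.9]
```

Release, lift away, retreat, and take a final look.

```bash
python3 -m creep '[{"offset":[0,0,0],"twist":0.764,"fingers":0},{"offset":[0,0,0],"twist":0,"fingers":0},{"offset":[0,0,0],"twist":0,"fingers":0}]' >/dev/null 2>&1 <<<"" & wait; python3 plan.py
```

```text
now [533.7 412.1 185.2  43.9] t 42.97 grip 31.5 0.0 F [ 0.1  0.4 -0.3]
```

My first release row carried a stray twist. It was limited to one row and then reversed, and the fingers are now open. I lift and check the knob.

```bash
python3 -m creep '[{"offset":[0,0,0],"twist":0,"fingers":0},{"offset":[0,0,-0.1],"twist":0,"fingers":0},{"offset":[0,0,-0.2],"twist":0,"fingers":0},{"offset":[0,0,-0.3],"twist":0,"fingers":0},{"offset":[-0.2,-0.2,-0.38],"twist":-0.75,"fingers":0},{"offset":[-0.2,-0.2,-0.38],"twist":-0.75,"fingers":0},{"offset":[-0.2,-0.2,-0.38],"twist":-0.75,"fingers":0},{"offset":[-0.2,-0.2,-0.38],"twist":-0.75,"fingers":0},{"offset":[-0.2,-0.2,-0.38],"twist":-0.75,"fingers":0},{"offset":[-0.2,-0.2,-0.38],"twist":-0.75,"fingers":0},{"offset":[-0.2,-0.2,-0.38],"twist":-0.75,"fingers":0},{"offset":[-0.2,-0.2,-0.38],"twist":-0.75,"fingers":0}]' >/dev/null; python3 plan.py
python3 - <<'E'
from h import *
cm=camera_model("wrist");im,d=get_image("wrist")
P=cloud(cm,d);m=(P[...,2]>.198)&(P[...,2]<.22)&(abs(P[...,0]-.535)<.05)&(abs(P[...,1]-.411)<.05)
q=(P[m][:,:2]*1000).astype(np.float32);print("bar",len(q),cv2.minAreaRect(q))
t,_=get_image("top");t=cv2.resize(t[120:250,120:500],(640,219))
cv2.imwrite("pics/w11.png",np.vstack([im[:260],t])[:,:,::-1])
E
python3 amps.py
```

```text
now [420.6 415.1 337.5  88.5] t 43.97 grip 44.2 0.0 F [-0.5 -0.7 -0.9]
bar 1087 ((533.9931030273438, 411.24554443359375), (45.47819137573242, 14.083646774291992), 42.85725402832031)
green in bin 204 [ 477. -423.   10.]
```

View pics/w11.png

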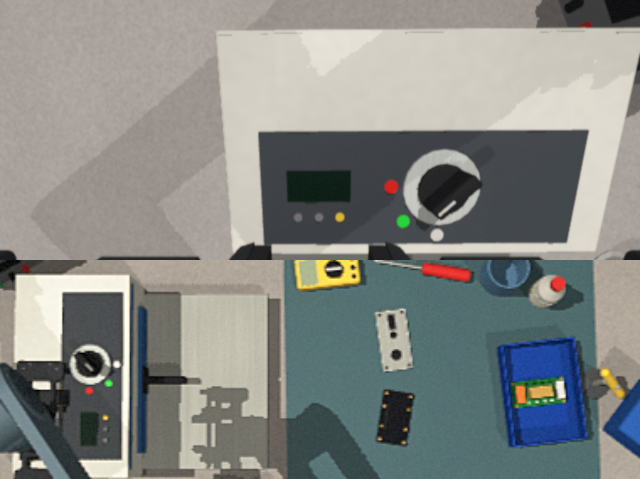

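The knob bar has turned 45.8° (0.80 rad) and points at the green dot. The panel sits against the oven face along its full width, the green board lies flat in the bin, and the bystanders are undisturbed. I hand in.

```bash
python3 -c "
from plant import workorder
print(workorder.hand_in())"
```

```text
the job is handed in; nothing more can be done
None
```

I handed the job in at about 44 s of the 210 s, with no verdict returned: the one green board is in the bin, all four amp boards are flat on the tray, the tray is shut against the oven face, and the knob is at the green dot.

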